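Put the tall carton away in the roll-top desk tidy

TASK

Roll the curved cover of the desk tidy all the way open, then lift the tall carton out of the black stand, stand it upright on the bare desk and let go, then push it over near its top so that it lies on its side on the desk. Pick it up across its middle, lay it gently in the tidy, let go and roll the cover fully shut again. Do not disturb the short carton, the mug or the notebook.

Things in the scene. Friction and masses are not known exactly. Their poses are not given: they have to be found in the camera images.
- tidy: Brown wooden roll-top desk tidy, fixed, 332 mm deep (x), 264 wide (y), 216 high; half-round side walls 12 mm thick. Origin: centre of underside; opens to its own -x, towards the robot. The cover's roll axis lies along y, 50 mm above the origin. Inside 240 mm wide, floor 12 mm up. Front wall x -158 to -148 mm, 62 mm high. Fixed hood over x above +30 mm; cover open, x -148 to 0 is free from above.
- tidy_bay (a point): Point on the floor of the tidy, in the middle of the open bay: 78 mm in front (-x) of the tidy's origin, 12 mm up. Its axes are the tidy's.
- cover (a joint): Roll angle (rad) of the curved slatted cover, 6 mm thick, outside radius 155 mm about the axis: 0 = fully shut, 1.48 = fully open (rolled back under the hood). It starts shut or up to 0.3 open. It stays where it is left; moving it takes about 1 to 3 N at the tab.
- cover_tab (a point): Grip point on the cover's only handle, a tab 24 mm wide (tidy's y), 9 thick, 45 long, standing straight out from mid-cover. The point is 184 mm from the roll axis, 16 mm inside the tab's end; seen from the axis it is 0.21 rad plus the joint angle above level, from -x upward (1.69, just past straight up, when open). Pinched across its width from above, it can turn between the fingers.
- carton: The tall carton: closed cardboard box, 52 x 52 mm and 170 mm tall, about 0.28 kg. Origin: centre of its bottom end, own z along its length to the top. It starts upright in one of the two bays of the stand, either one.
- carton_center (a point): Middle of the tall carton, 85 mm from its bottom end.
- carton_top (a point): Centre of the top end of the tall carton.
- stand: Black open-topped stand, fixed: 70 mm (x) by 135 mm (y), 65 mm high, floor 15 mm thick; two bays 60 by 60 mm side by side along its y, centred 32.5 mm either side. Origin: centre of its underside. The tidy and the stand may change sides (left or right). The desk in front of the stand, on the robot's side, is bare.
- short_carton: Bystander: cardboard box 52 x 52 mm, 95 mm tall, upright in the other bay of the stand. Origin: centre of its bottom.
- mug: Bystander: white mug, 80 mm across and 92 mm high, origin under its centre.
- notebook: Bystander: red notebook lying flat, 156 x 110 x 19 mm, origin under its centre.
Things that resemble listed ones, but are neither listed nor needed, are in the scene too. What is shaped like the stand but green or pink is not meant.

How it is judged:
By the outcome, as a careful person would: the job done as asked, in the order asked, and still so for the second after the job is handed in, with the robot touching nothing.
It also fails if it takes over 72 s, if anything falls off the work surface, if the arm or the gripper's body presses on something with over 40 N, if the wrist force passes 120 N, or if a joint passes its speed limit or range.

ROBOT

A 6-joint arm with a two-finger parallel gripper is mounted at the origin on the work surface. World frame = base frame: x ahead of the robot, y to its left, z up, the work surface at z = 0. Lengths are in m, angles in rad, forces in N, time in s.
With the tool pointing down it reaches from about 0.35 to 0.875 m from the base axis. Payload 4.2 kg.
Tool frame: the origin (TCP) lies on the centre line of the jaws, within the pads' length; the fingertips stand 19 mm ahead of it and the grasp point (between the pads) is the TCP; x points along the fingers, y is the direction in which the jaws open and shut, and the axes are right-handed (so a half turn about x gives the same grasp; the last joint's range is limited). The gripper opens to 87 mm and grips with 3 to 60 N. Pads are 19 mm wide; open, the fingers measure 117 mm over their backs; the gripper's body (75 mm by 190 mm) begins 51 mm behind the grasp point.
Start: joints at [-0.9, 0.385, 0.008, 0, -1.194, -0.259], TCP at [0.25, -0.573, 0.242] pointing down, gripper open.
Joint ranges: [-3.14, 3.14], [-1.21, 2.06], [-1.07, 1.41], [-3.16, 2.05], [-2.99, -0.16], [-3.1, 3.1]. Speed limits (rad/s): [2.79, 2.79, 3.14, 3.14, 3.14, 3.14].

INTERFACE

Orientations are given as a unit quaternion [x, y, z, w].
In Python, from plant import ctrl gives the robot as it stands.
- The arm moves only by the shell command python3 -m inch 'ROWS' [FORCE]. ROWS is a JSON object of lists of equal length, an entry for each row: "angular": the turn, a rotation vector about the tool's x, y, z in degrees, a list of three; "delta_pos": the shift along the tool's x, y, z in cm, a list of three; "fingers": the finger opening in cm, from 0 to 8.7. In form: {"angular": [[rx, ry, rz], ...], "delta_pos": [[dx, dy, dz], ...], "fingers": [fingers, ...]}. A call has 1 to 20 rows; each row shifts and turns the pose as measured when the row begins, along the tool's axes as they then stand; what a row does not reach is not made up. A row lasts 1/8 s, in which the tool goes at most 62.5 mm and 10.7 degrees, less where a joint would pass 70% of its speed; a pose out of reach is approached as far as the arm can. A call with a gripper value outside its range is refused whole. The fingers move at their own pace and stop on an object; FORCE is the grip in N (left out, the last holds). Time passes only in rows, so rows that do not move let the fingers close. It gives the time, the measured TCP pose, the force and the opening at its end, in the units of the state.
- ctrl.observe(): the state, without advancing time (a new reading comes with each control period).
- ctrl.snapshot(name): name is "scene" or "top" or "wrist"; returns a dict with "frame" (420x560x3 uint8, blue, green, red), "K" (3x3 intrinsics, pixels), "k1" (the pictures are not rectified: a ray, as slopes to the right and down, at radius r is drawn at 1 + k1 r^2 times it, then the intrinsics apply), "position" and "orientation" of the camera in the world. Camera axes: x right, y down, z forward; pixel columns grow to the right and rows downward; lengths in m; the calibration is good to about 2 mm. A picture is of the moment at which its call begins. There is no depth.
- ctrl.hand_in(): hands the job in, once; it reports no verdict.
The state is a dict: "time": time; "q": joint angles; "qvel": joint speeds; "effort": joint torques, N m; "eef_pos": TCP position; "eef_rot": TCP orientation; "force": force on the tool from outside, world axes, zero at the start; "ft_torque": the same for the moment, N m; "gripper_width": opening from 0.0 (shut) to 1.0 (fully open).
Only numpy, scipy, OpenCV 4.12 (cv2) and the standard library are available. Lean on these libraries where they do the work, as an engineer would, in place of code of your own. Each camera call takes 0.05 s, during which the arm holds its last target.

## Working session

There is one attempt and no reset: what is moved stays moved. The work goes in short steps, Python scripts to look and compute and a shell command to move; the robot and the scene stay as the last step left them, time stands still between calls to the robot, and variables do not carry over. Pictures are saved under pics/ and viewed, and the job is handed in when it is done.

```bash
ls; mkdir -p pics
python3 - <<'E'
from plant import ctrl
import cv2
s=ctrl.observe();print(s)
for n in("scene","top","wrist"):
    d=ctrl.snapshot(n);cv2.imwrite(f"pics/{n}0.png",d["frame"]);print(n,d["K"],d["k1"],d["position"],d["orientation"])
E
```

```text
pics
{'time': 0.0, 'q': array([-9.00387832e-01,  3.85561232e-01,  6.61107402e-03, -4.91894207e-04,
       -1.19403709e+00, -2.58588869e-01]), 'qvel': array([ 0.00052773, -0.0006236 , -0.00149616,  0.00028453, -0.000295  ,
       -0.00018439]), 'effort': array([ 4.52860204e-04, -3.90663886e+01,  1.87406731e+01,  4.21987429e+00,
        1.09952287e-02, -1.36710560e-04]), 'eef_pos': array([ 0.24994844, -0.57221403,  0.24045204]), 'eef_rot': array([-0.14374568,  0.69238458,  0.14527557,  0.69197961]), 'force': array([ 0.50336489, -0.57052798,  0.26400227]), 'ft_torque': array([-0.00180928, -0.0487594 , -0.0125498 ]), 'gripper_width': 1.0032584533394169}
scene [[512.11030144   0.         278.14991839]
 [  0.         512.11030144 213.99479803]
 [  0.           0.           1.        ]] -0.15937762367242445 [ 0.34204999 -0.39020963  1.59377669] [ 0.94993019 -0.27486193  0.03884333 -0.14343898]
top [[413.96350855   0.         276.0916905 ]
 [  0.         413.96350855 206.05580933]
 [  0.           0.           1.        ]] 0.03464623107692847 [0.37265324 0.01501286 1.20732867] [ 0.70536021 -0.70196713  0.07520395 -0.06366699]
wrist [[362.8027521    0.         282.66280335]
 [  0.         362.8027521  205.21340253]
 [  0.           0.           1.        ]] -0.06236904941006718 [ 0.18961494 -0.60003472  0.38370295] [0.54378106 0.83004295 0.10421981 0.06685134]
```

View pics/scene0.png

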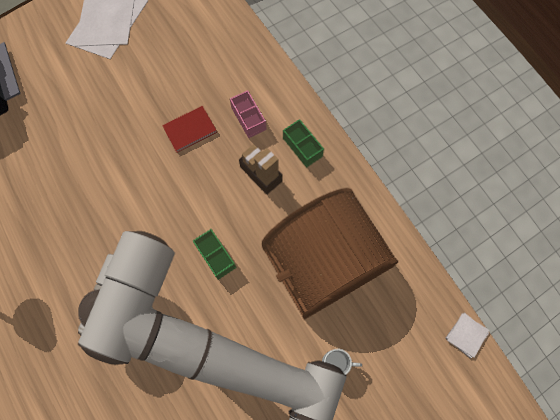

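View pics/top0.png

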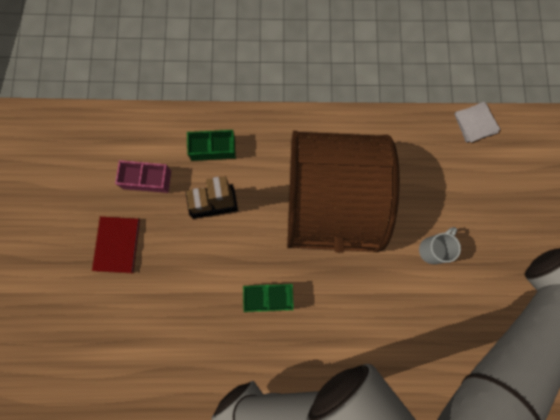

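View pics/wrist0.png

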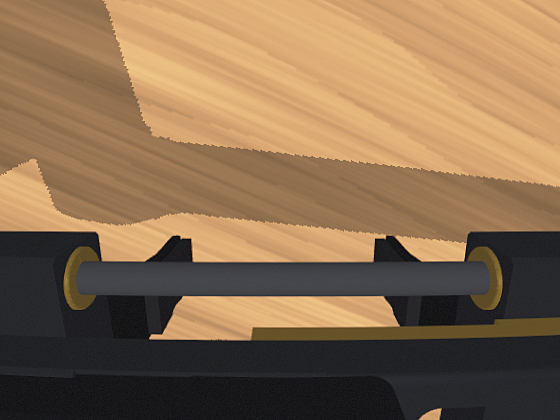

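The scene view shows the black stand at (261,170), the tidy at (330,250), the mug at (337,362) and the notebook at (190,129). In the top view they are at (212,203), (343,190), (441,248) and (117,245). Next I'll write helpers and take enlarged crops.

```bash
cat > h.py <<'E'
import numpy as np, cv2
from scipy.spatial.transform import Rotation as R
from scipy.optimize import least_squares
from plant import ctrl
def cal(d):return np.array(d["K"]),d["k1"],np.array(d["position"]),R.from_quat(d["orientation"])
def ray(d,uv):
    K,k1,p,r=cal(d)
    D=np.array([(uv[0]-K[0,2])/K[0,0],(uv[1]-K[1,2])/K[1,1]]);x=D.copy()
    for _ in range(30): x=D/(1+k1*(x@x))
    return p,r.apply([x[0],x[1],1.])
def atz(d,uv,z):
    p,v=ray(d,uv);return p+v*(z-p[2])/v[2]
def proj(d,P):
    K,k1,p,r=cal(d);c=r.inv().apply(np.atleast_2d(P)-p);x=c[:,:2]/c[:,2:]
    x=x*(1+k1*(x**2).sum(1,keepdims=True));return x*[K[0,0],K[1,1]]+[K[0,2],K[1,2]]
def tri(obs):
    A=np.zeros((3,3));b=np.zeros(3)
    for d,uv in obs:
        p,v=ray(d,uv);v=v/np.linalg.norm(v);M=np.eye(3)-np.outer(v,v);A+=M;b+=M@p
    return np.linalg.solve(A,b)
def crop(d,x0,y0,x1,y1,f,name):
    im=cv2.resize(d["frame"][y0:y1,x0:x1],None,fx=f,fy=f,interpolation=cv2.INTER_CUBIC)
    for i in range((x0+9)//10*10,x1,10):
        cv2.line(im,((i-x0)*f,0),((i-x0)*f,12 if i%50==0 else 5),(0,255,255),1)
        if i%20==0:cv2.putText(im,str(i),((i-x0)*f+1,20),0,.35,(0,255,255),1)
    for i in range((y0+9)//10*10,y1,10):
        cv2.line(im,(0,(i-y0)*f),(12 if i%50==0 else 5,(i-y0)*f),(0,255,255),1)
        if i%20==0:cv2.putText(im,str(i),(6,(i-y0)*f+4),0,.35,(0,255,255),1)
    cv2.imwrite("pics/"+name,im)
def st():
    s=ctrl.observe();r=R.from_quat(s["eef_rot"])
    return s,np.array(s["eef_pos"]),r
def todelta(target,r=None):
    s,p,r=st();print("dcm tool",np.round(r.inv().apply(np.array(target)-p)*100,2))
E
python3 - <<'E'
from h import *
import pickle
a=ctrl.snapshot("top");b=ctrl.snapshot("scene");pickle.dump((a,b),open("v0.pkl","wb"))
crop(a,280,120,410,260,5,"t_tidy.png");crop(b,250,175,410,330,4,"s_tidy.png")
crop(a,180,170,245,225,9,"t_stand.png");crop(b,230,135,295,200,9,"s_stand.png")
E
```

```text
(no output)
```

View pics/t_tidy.png

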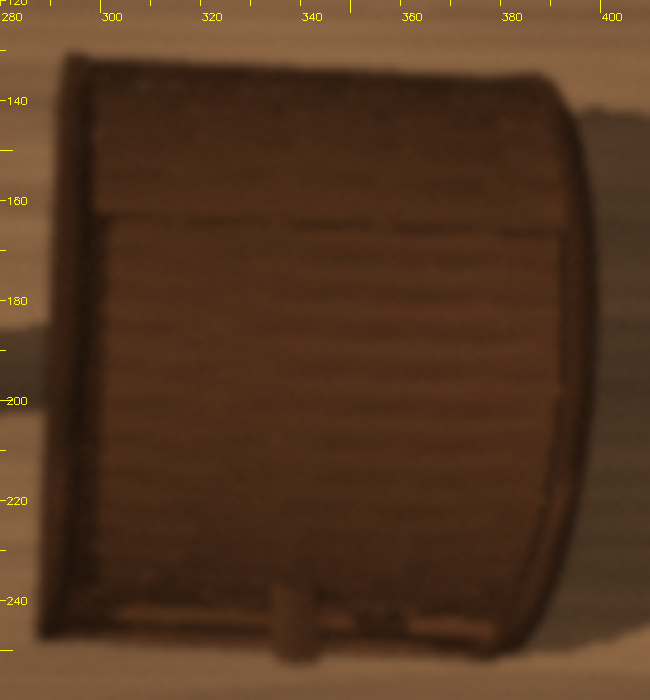

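View pics/s_tidy.png

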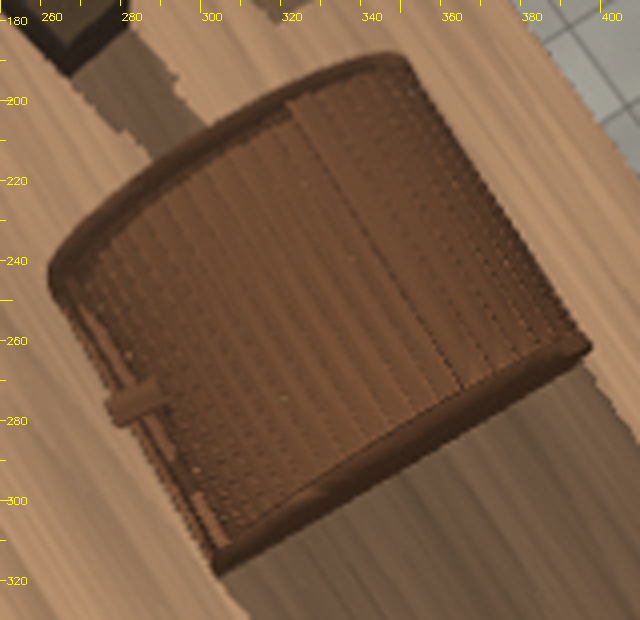

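View pics/t_stand.png

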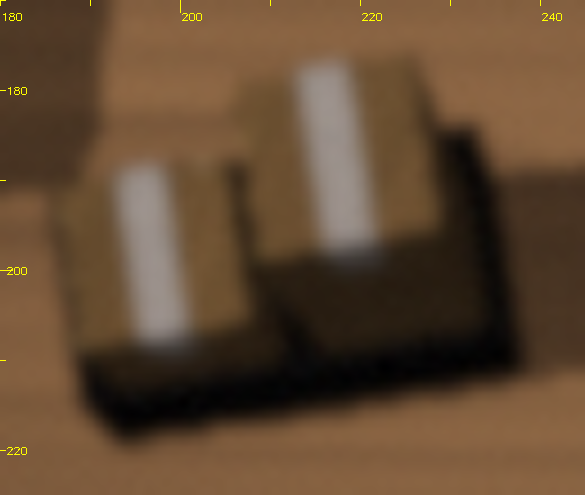

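View pics/s_stand.png

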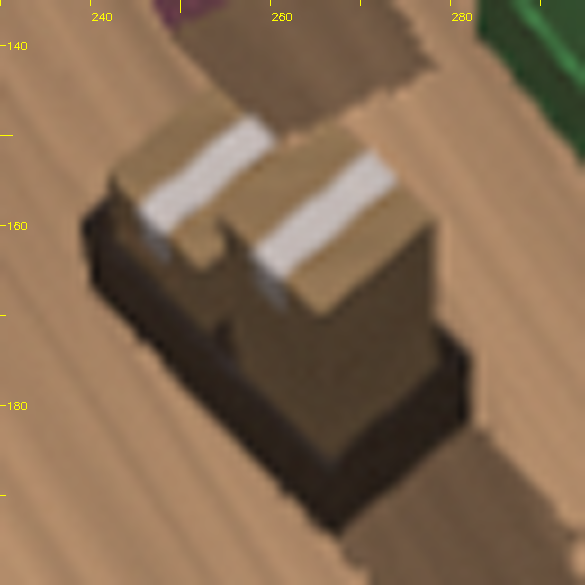

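The stand with the cartons is the black one. Its tall carton is in the -y bay, with its top at about (217,188) in the top view and (265,160) in the scene view. The other candidates are the green stands at (211,145) and (268,298) and the pink one at (143,177) in the top view, which are all the wrong colour. The crop confirms the black one. Now I'll fit the poses.

```bash
cat > fit.py <<'E'
from h import *
import pickle
a,b=pickle.load(open("v0.pkl","rb"))
th=np.linspace(0,np.pi,40)
prof=[(166*np.cos(t),50+166*np.sin(t)) for t in th]+[(166,0),(-166,0)]
pts=np.array([(x,y,z) for x,z in prof for y in(-132,132)])/1000
ot=[(291,170),(289.7,210),(292,135),(288,245),(300,132),(340,133.5),(380,134.8),(394,150),(398.5,175),(399,190),(396,215),(390,235),(300,248),(322,249.5),(360,250.5)]
os_=[(265,236),(275,224),(300,205),(330,191.5),(345,188),(360,207),(370,224),(390,257),(380,270),(350,287),(315,310),(294,303),(285,288),(270,262)]
def hull(d,p):
    W=R.from_euler("z",p[2]).apply(pts)+[p[0],p[1],0]
    return cv2.convexHull(proj(d,W).astype(np.float32))
def f(p):
    e=[]
    for d,o in((a,ot),(b,os_)):
        h=hull(d,p); e+=[cv2.pointPolygonTest(h,q,True) for q in o]
    return np.array(e)
r=least_squares(f,[.65,-.15,0],loss="soft_l1",diff_step=1e-4)
print("tidy",r.x,np.round(r.fun,1) if hasattr(r,'fun') else '')
# carton top
for d,c in((a,[(207,181),(226,176.5),(228.5,195),(208.7,199.5)]),(b,[(253.8,160),(267.5,149.5),(277.3,160),(265,170)])):
    P=np.array([atz(d,u,.185) for u in c]);print("carton",P.mean(0),"sides",np.linalg.norm(P-np.roll(P,1,0),axis=1));
    print(np.degrees(np.arctan2(*(P[0]-P[3])[[1,0]])),np.degrees(np.arctan2(*(P[1]-P[2])[[1,0]])))
for d,c in((a,[(187.5,187.5),(204,185),(206.5,206),(189,209)]),):
    P=np.array([atz(d,u,.110) for u in c]);print("short",P.mean(0),np.linalg.norm(P-np.roll(P,1,0),axis=1))
print("stand bottom FL,FR top",atz(a,(193.5,218.5),0),atz(a,(237,211.5),0),"scene FR",atz(b,(267,195),0),"FL",atz(b,(241,167.5),0))
x,y,yw=r.x
T=R.from_euler("z",yw)
for al in(.0,.1,.2,.3):
  g=.21+al
  tip=[(rr*-np.cos(g),s*.012,.05+rr*np.sin(g)) for rr in(.200,) for s in(-1,1)]
  W=T.apply(tip)+[x,y,0];print(al,np.round(proj(a,W),1).tolist(),np.round(proj(b,W),1).tolist())
print("mug",atz(a,(445,248),.092),"nb",atz(a,(117,245),.019))
E
python3 fit.py
python3 - <<'E'
from h import *
import pickle
a,b=pickle.load(open("v0.pkl","rb"))
crop(a,315,225,365,260,14,"t_tab.png");crop(b,262,255,307,300,14,"s_tab.png")
E
```

```text
tidy [ 0.64824046 -0.17317424 -0.03507191] [ 1.8  1.8  1.   1.3  1.1  1.   0.7  1.8  0.2 -0.3  0.3  1.6  1.2  0.6
  1.1  1.8  0.3 -0.7  0.7  0.7  1.   2.   3.3  2.5  3.4  1.7  1.3  1.2
  1.5]
carton [0.62222546 0.14696782 0.185     ] sides [0.04837464 0.04931863 0.04884976 0.05082663]
7.0683601110078085 8.91431418324153
carton [0.62626602 0.14236831 0.185     ] sides [0.04661747 0.05303483 0.04520324 0.04847615]
104.02422454503821 98.41222572018532
short [0.61546159 0.21191418 0.11      ] [0.0597257  0.0448835  0.05884903 0.04724825]
stand bottom FL,FR top [0.5744133 0.2385398 0.       ] [0.59614178 0.11130756 0.        ] scene FR [0.6004557  0.10361117 0.        ] FL [0.5782738  0.23346805 0.        ]
0.0 [[341.3, 258.6], [332.3, 258.3]] [[274.0, 286.5], [270.0, 279.6]]
0.1 [[342.5, 256.1], [333.4, 255.8]] [[275.5, 284.6], [271.4, 277.6]]
0.2 [[343.8, 252.9], [334.6, 252.5]] [[277.5, 282.3], [273.3, 275.2]]
0.3 [[345.0, 248.8], [335.7, 248.4]] [[280.2, 279.7], [275.9, 272.6]]
mug [ 0.48266359 -0.4586547   0.092     ] nb [0.49381398 0.44748533 0.019     ]
```

View pics/t_tab.png

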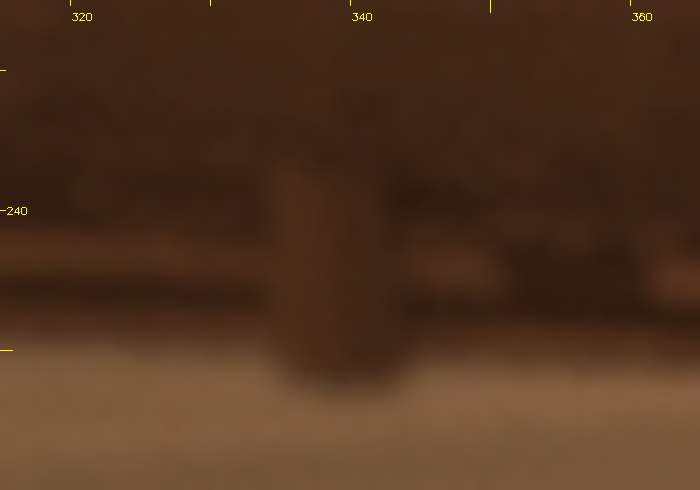

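View pics/s_tab.png

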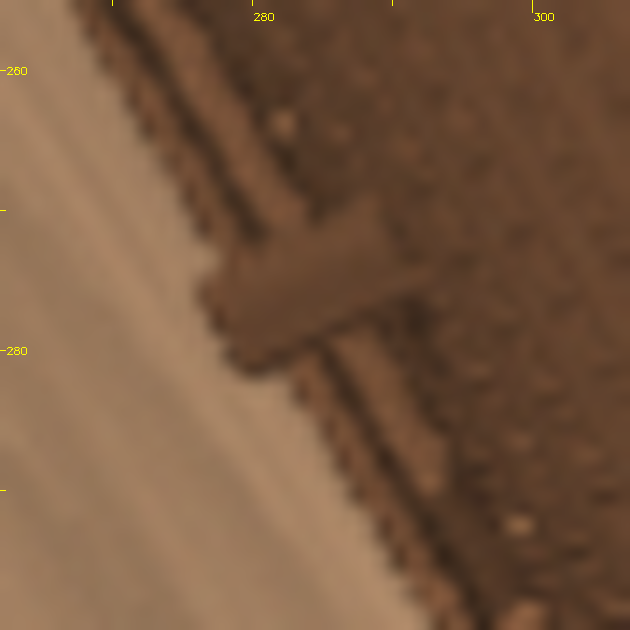

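Run:
```python
from h import *
import pickle
a,b=pickle.load(open("v0.pkl","rb"))
s,p,r=st();print(p,np.round(r.as_matrix(),3))
w=ctrl.snapshot("wrist");print("cam in tool",r.inv().apply(w["position"]-p),np.round((r.inv()*R.from_quat(w["orientation"])).as_matrix(),3))
print("tab",tri([(a,(338.7,251.7)),(b,(277.5,278.3))]))
print("green",atz(a,(268,298),.06),atz(a,(268,312),0))
# desired orientation: jaws along tidy y
for yaw in(-.035,.169):
  for sg in(1,-1):
    y=np.array([-np.sin(yaw),np.cos(yaw),0])*sg;x=np.array([0,0,-1.]);M=np.c_[x,y,np.cross(x,y)]
    print(yaw,sg,np.degrees((r.inv()*R.from_matrix(M)).as_rotvec()))
todelta([.42,-.168,.25])
```

```text
[ 0.250088   -0.57252765  0.24102682] [[-0.    -0.4    0.916]
 [ 0.001  0.916  0.4  ]
 [-1.     0.001 -0.   ]]
cam in tool [-0.14313921 -0.00098873 -0.06644301] [[-0.    -0.246  0.969]
 [ 1.    -0.001  0.   ]
 [ 0.     0.969  0.246]]
tab [ 0.46997018 -0.1672814   0.1196269 ]
green [0.34797142 0.01762451 0.06      ] [0.30822881 0.01747978 0.        ]
-0.035 1 [ 2.55944753e+01 -1.72666272e-02 -5.44009969e-02]
-0.035 -1 [-1.54405506e+02  7.45459738e-02 -2.36605505e-02]
0.169 1 [ 1.39061373e+01 -1.15694553e-02 -5.55492083e-02]
0.169 -1 [-1.66093843e+02  8.09129603e-02 -1.68520652e-02]
dcm tool [-0.86 30.28 31.76]
```

```bash
python3 -m inch '{"angular":[[8.6,0,0],[8.6,0,0],[8.6,0,0],[0,0,0],[0,0,0],[0,0,0],[0,0,0],[0,0,0],[0,0,0],[0,0,0],[0,0,0],[0,0,0],[0,0,0]],"delta_pos":[[0,0,0],[0,0,0],[0,0,0],[0,4.1,1.6],[0,4.1,1.6],[0,4.1,1.6],[0,4.1,1.6],[0,4.1,1.6],[0,4.1,1.6],[0,4.1,1.6],[0,4.1,1.6],[0,4.1,1.6],[0,4.1,1.6]],"fingers":[8,7,6,5,5,5,5,5,5,5,5,5,5]}' 10
python3 - <<'E'
from h import *
s,p,r=st();print(p,np.round(r.as_matrix(),3))
d=ctrl.snapshot("wrist");import pickle;pickle.dump(d,open("w1.pkl","wb"));cv2.imwrite("pics/w1.png",d["frame"])
E
```

```text
time: 1.92
eef_pos: [0.4368, -0.1621, 0.2411]
eef_rot: [0.022, 0.706, -0.021, 0.708]
force: [0.6, 0.4, 0.1]
gripper_width: 0.575
[ 0.4367911  -0.16207813  0.24112519] [[ 0.002  0.06   0.998]
 [ 0.001  0.998 -0.06 ]
 [-1.     0.001  0.002]]
```

View pics/w1.png

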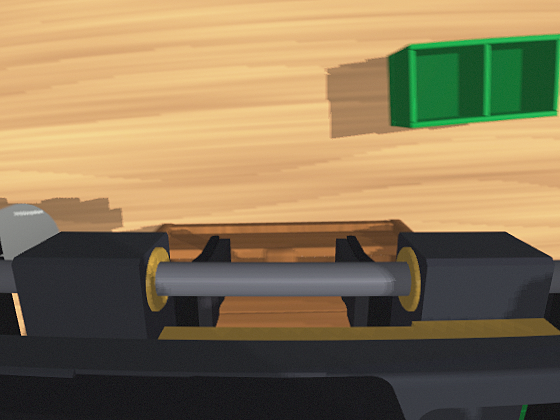

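```bash
python3 -m inch '{"angular":[[0,0,0],[0,0,0],[-1.4,0,0]],"delta_pos":[[-2,0,2],[-1.5,0,3.5],[0,0,3.5]],"fingers":[5,5,5]}'
python3 - <<'E'
from h import *
s,p,r=st();print(p,np.round(r.as_matrix(),3))
d=ctrl.snapshot("wrist");import pickle;pickle.dump(d,open("w1.pkl","wb"));cv2.imwrite("pics/w2.png",d["frame"])
E
```

```text
time: 2.35
eef_pos: [0.5294, -0.1619, 0.2786]
eef_rot: [0.01, 0.705, -0.009, 0.709]
force: [-0.9, -0.1, -0.5]
gripper_width: 0.573
[ 0.52944606 -0.16193964  0.27863356] [[ 0.006  0.027  1.   ]
 [ 0.002  1.    -0.027]
 [-1.     0.002  0.005]]
```

View pics/w2.png

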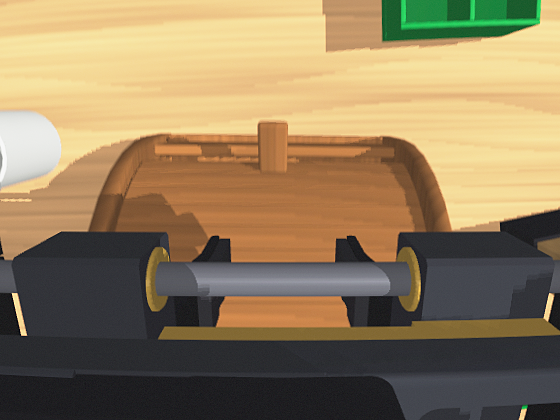

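The wrist view shows the tab, with its end edge at about (258..287,124) and its root at row 170. I'll crop in for exact pixels.

Run:
```python
from h import *
import pickle
d=pickle.load(open("w1.pkl","rb"))
crop(d,240,110,305,180,8,"w2c.png");crop(d,85,120,465,240,2,"w2d.png")
```

```text
(no output)
```

View pics/w2c.png

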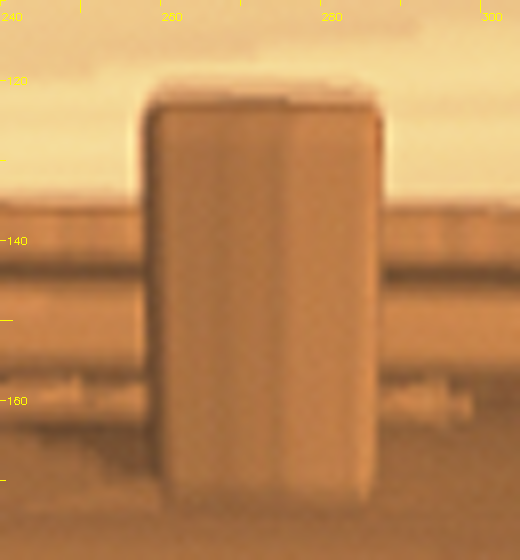

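View pics/w2d.png

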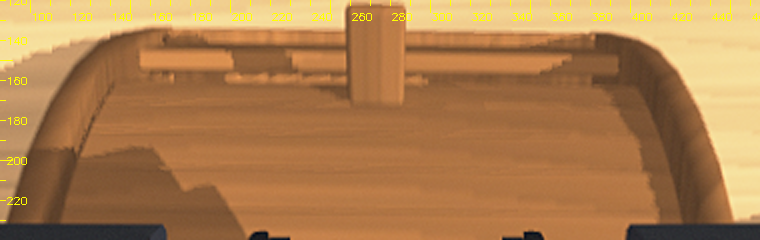

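```bash
cat > fit2.py <<'E'
from fit import *
d=pickle.load(open("w1.pkl","rb"))
def model(p):
    T=R.from_euler("z",p[2]);g=.21+p[3]
    u=np.array([-np.cos(g),0,np.sin(g)]);n=np.array([np.sin(g),0,np.cos(g)]);c=np.array([0,0,.05])
    L=[c+u*.2+n*.0045+np.array([0,s*.012,0]) for s in(-1,1)]+[c+u*.155+n*.0045+np.array([0,s*.012,0]) for s in(-1,1)]
    L+=[np.array([-.158,0,.062]),np.array([-.148,0,.062]),c+u*.2]
    return T.apply(np.array(L))+[p[0],p[1],0]
def g2(p):
    W=model(p);q=proj(d,W)
    e=[q[0]-(257.3,122.3),q[1]-(286.3,122.3),q[2]-(259,171.5),q[3]-(285.2,171.5)]
    e+=[[q[4,1]-134.8],[q[5,1]-143.3]]
    e+=[.4*(proj(a,W[6])[0]-(338.7,251.5)),.4*(proj(b,W[6])[0]-(277.5,278))]
    return np.r_[np.concatenate(e),.15*(f(p[:3])-1)]
r2=least_squares(g2,[.648,-.173,-.035,.2],diff_step=1e-4)
print(r2.x,np.round(r2.fun,1))
x,y,yw,al=r2.x
T=R.from_euler("z",yw)
def tab(al,rr=.184):
    g=.21+al;return T.apply([-rr*np.cos(g),0,.05+rr*np.sin(g)])+[x,y,0]
print("tab grip",tab(al),"open",tab(1.48))
E
python3 fit2.py
```

```text
tidy [ 0.64824046 -0.17317424 -0.03507191] [ 1.8  1.8  1.   1.3  1.1  1.   0.7  1.8  0.2 -0.3  0.3  1.6  1.2  0.6
  1.1  1.8  0.3 -0.7  0.7  0.7  1.   2.   3.3  2.5  3.4  1.7  1.3  1.2
  1.5]
carton [0.62222546 0.14696782 0.185     ] sides [0.04837464 0.04931863 0.04884976 0.05082663]
7.0683601110078085 8.91431418324153
carton [0.62626602 0.14236831 0.185     ] sides [0.04661747 0.05303483 0.04520324 0.04847615]
104.02422454503821 98.41222572018532
short [0.61546159 0.21191418 0.11      ] [0.0597257  0.0448835  0.05884903 0.04724825]
stand bottom FL,FR top [0.5744133 0.2385398 0.       ] [0.59614178 0.11130756 0.        ] scene FR [0.6004557  0.10361117 0.        ] FL [0.5782738  0.23346805 0.        ]
0.0 [[341.3, 258.6], [332.3, 258.3]] [[274.0, 286.5], [270.0, 279.6]]
0.1 [[342.5, 256.1], [333.4, 255.8]] [[275.5, 284.6], [271.4, 277.6]]
0.2 [[343.8, 252.9], [334.6, 252.5]] [[277.5, 282.3], [273.3, 275.2]]
0.3 [[345.0, 248.8], [335.7, 248.4]] [[280.2, 279.7], [275.9, 272.6]]
mug [ 0.48266359 -0.4586547   0.092     ] nb [0.49381398 0.44748533 0.019     ]
[ 0.64196919 -0.17471462 -0.03488933  0.30374972] [-2.2  0.1  1.9  0.3 -1.5 -0.6  2.  -0.4 -0.5  1.4  1.  -0.2 -0.4 -0.1
  0.   0.  -0.1 -0.1 -0.3 -0.3 -0.4  0.1 -0.  -0.1  0.1  0.3  0.3  0.3
  0.3  0.2 -0.1 -0.3 -0.2 -0.3 -0.3 -0.2  0.   0.3  0.4  0.2  0.3  0.3
  0.4]
tab grip [ 0.48181966 -0.16912485  0.14042613] open [ 0.66383744 -0.1754779   0.23269427]
```

```bash
sed -i 's/^r2=.*/def g3(p):\n    e=g2(p); k=np.ones(len(e)); m=e.copy(); m[0]=(e[0]+e[2])*.7; m[2]=(e[0]-e[2])*.15; m[4]=(e[4]+e[6])*.7; m[6]=(e[4]-e[6])*.15; return m\nr2=least_squares(g3,[.648,-.173,-.035,.2],diff_step=1e-4)/' fit2.py; python3 fit2.py | tail -6; sed -i 's/^print/0 and print/;s/^    print/    0 and print/;s/^  W=T/  W=T/' fit.py; sed -i 's/;print(/;0 and print(/g' fit.py
```

```text
mug [ 0.48266359 -0.4586547   0.092     ] nb [0.49381398 0.44748533 0.019     ]
[ 0.64169328 -0.17468675 -0.03486325  0.30706976] [-0.2  0.2 -0.6  0.4  0.4 -0.5 -0.5 -0.3 -0.7  1.1  1.  -0.3 -0.4 -0.2
  0.   0.  -0.1 -0.  -0.3 -0.3 -0.4  0.1 -0.  -0.1  0.1  0.3  0.4  0.3
  0.4  0.2 -0.1 -0.3 -0.2 -0.3 -0.3 -0.2  0.   0.3  0.4  0.2  0.4  0.3
  0.4]
tab grip [ 0.48184453 -0.16911164  0.14095766] open [ 0.66356155 -0.17544945  0.23269427]
```

```bash
python3 -m inch '{"angular":[[0,0,0],[0,0,0],[0,0,0],[0,0,0],[0,0,0],[0,0,0]],"delta_pos":[[0,-0.6,-4.6],[2.5,0,0],[3.5,0,0],[3.5,0,0],[3.5,0,0],[0,0,0]],"fingers":[5,5,5,5,5,5]}'
python3 - <<'E'
from h import *
s,p,r=st();print(p,np.round(r.as_matrix(),3))
todelta([.481,-.169,.14])
d=ctrl.snapshot("top");crop(d,260,150,420,290,5,"t3.png")
d=ctrl.snapshot("wrist");cv2.imwrite("pics/w3.png",d["frame"])
E
```

```text
time: 3.15
eef_pos: [0.4874, -0.1673, 0.1436]
eef_rot: [0.01, 0.704, -0.009, 0.71]
force: [-0.3, -0.1, -0.3]
gripper_width: 0.574
[ 0.48735866 -0.16728672  0.14364105] [[ 0.008  0.026  1.   ]
 [ 0.001  1.    -0.026]
 [-1.     0.001  0.008]]
dcm tool [ 0.36 -0.19 -0.63]
```

View pics/w3.png

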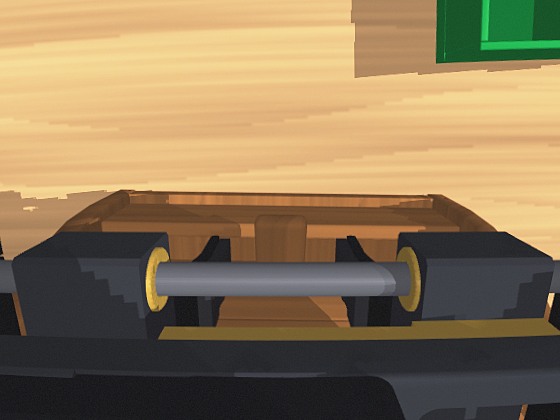

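View pics/t3.png

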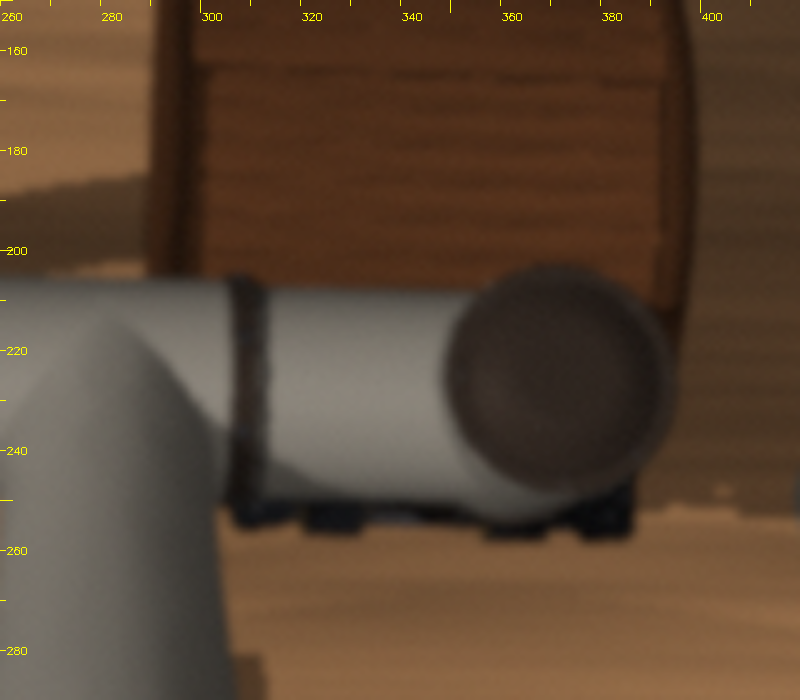

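The tab is centred between the fingers, at cols 255-305 with the fingers at 228 and 336. I'll make a small correction and close.

```bash
python3 -m inch '{"angular":[[0,0,0],[0,0,0],[0,0,0],[0,0,0],[0,0,0]],"delta_pos":[[0.4,0,-0.6],[0,0,0],[0,0,0],[0,0,0],[0,0,0]],"fingers":[5,1.5,1.5,1.5,1.5]}' 12
```

```text
time: 3.88
eef_pos: [0.4859, -0.1684, 0.147]
eef_rot: [0.008, 0.699, -0.009, 0.715]
force: [0.4, -4.0, -1.1]
gripper_width: 0.262
```

```bash
python3 -m inch '{"angular":[[0,0,0],[0,0,0],[0,0,0],[0,0,0],[0,0,0]],"delta_pos":[[-1.24,0,0.85],[-1.17,0,0.94],[-1.09,0,1.03],[-1.0,0,1.12],[-0.91,0,1.19]],"fingers":[1.5,1.5,1.5,1.5,1.5]}'
cat > arc.py <<'E'
from h import *
import sys
X=(.642,.05)
s,p,r=st();dx=p[0]-X[0];dz=p[2]-X[1];g=np.arctan2(dz,-dx);print("r",np.hypot(dx,dz),"g",g,"y",p[1],"pitch deg",np.degrees(r.as_matrix()[0,0]),"F",s["force"],"w",s["gripper_width"])
E
python3 arc.py
```

```text
time: 4.5
eef_pos: [0.5249, -0.1702, 0.201]
eef_rot: [0.01, 0.711, -0.01, 0.703]
force: [-6.6, -1.3, 2.6]
gripper_width: 0.258
r 0.19110777149099695 g 0.9109701513839652 y -0.17017260690043035 pitch deg -0.6653795797921171 F [-6.58078255 -1.31597571  2.58291689] w 0.2580161738346603
```

```bash
python3 -m inch '{"angular":[[0,0,0],[0,0,0],[0,0,0],[0,0,0],[0,0,0],[0,0,0]],"delta_pos":[[-0.85,0,1.3],[-0.75,0,1.4],[-0.65,0,1.45],[-0.5,0,1.5],[-0.4,0,1.55],[-0.3,0,1.6]],"fingers":[1.5,1.5,1.5,1.5,1.5,1.5]}' ; python3 arc.py
```

```text
time: 5.25
eef_pos: [0.6038, -0.1733, 0.2466]
eef_rot: [0.009, 0.721, -0.011, 0.693]
force: [-3.3, 0.8, 6.6]
gripper_width: 0.254
r 0.2002754180482211 g 1.3787455802045088 y -0.17334971714281563 pitch deg -2.275525030524439 F [-3.28759898  0.84252393  6.615662  ] w 0.25448057527267376
```

```bash
python3 -m inch '{"angular":[[0,0.8,0],[0,0.8,0],[0,0,0],[0,0,0],[0,0,0]],"delta_pos":[[0.1,0,1.5],[0.2,0,1.6],[0.2,0,1.6],[0.3,0,1.6],[0.4,0,0.8]],"fingers":[1.5,1.5,1.5,1.5,1.5]}' ; python3 arc.py
```

```text
time: 5.88
eef_pos: [0.6798, -0.1745, 0.2475]
eef_rot: [0.006, 0.725, -0.011, 0.689]
force: [-0.2, -1.2, 0.0]
gripper_width: 0.177
r 0.20109283374141468 g 1.7599644451067045 y -0.17453528470219826 pitch deg -2.9545811142228415 F [-0.15009988 -1.18309764  0.00144066] w 0.17668441328265708
```

```bash
python3 -m inch '{"angular":[[0,3,0],[0,0,0]],"delta_pos":[[-3,0,0],[-3,0,2]],"fingers":[5,5]}'
python3 - <<'E'
from h import *
import pickle
d=ctrl.snapshot("wrist");pickle.dump(d,open("w4.pkl","wb"));cv2.imwrite("pics/w4.png",d["frame"])
d=ctrl.snapshot("scene");crop(d,240,170,410,330,4,"s4.png")
E
python3 arc.py
```

```text
time: 6.12
eef_pos: [0.7032, -0.1741, 0.3035]
eef_rot: [0.007, 0.746, -0.01, 0.666]
force: [0.8, -0.1, -0.2]
gripper_width: 0.326
r 0.26220370850331254 g 1.8154932613200128 y -0.17415587947847538 pitch deg -6.113960428632628 F [ 0.04510451 -0.72213697 -0.04872494] w 0.41259077497413527
```

View pics/w4.png

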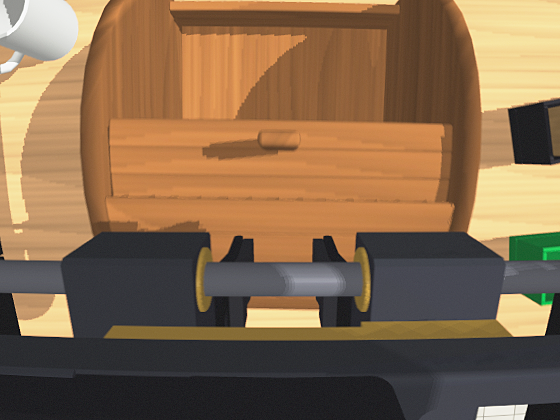

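View pics/s4.png

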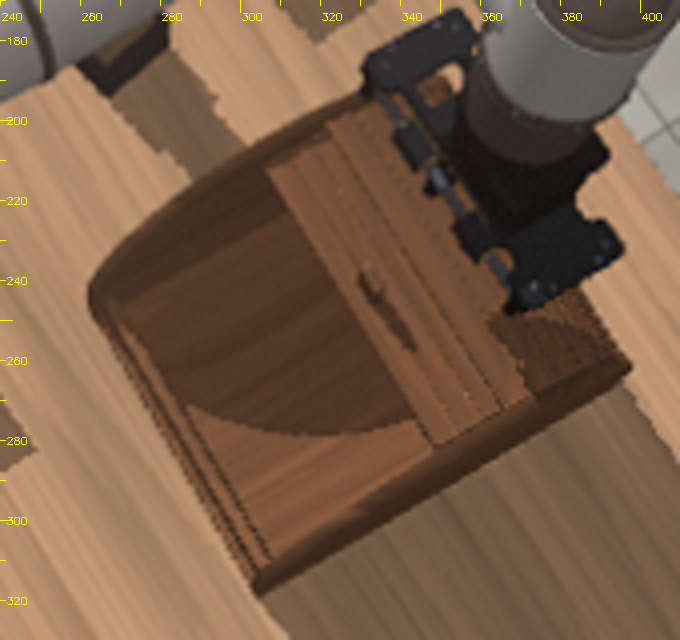

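Run:
```python
from fit2 import *
w=pickle.load(open("w4.pkl","rb"))
crop(w,240,110,320,170,9,"w4c.png")
for al in(.9,1.0,1.1,1.2,1.3,1.4,1.48): print(al,np.round(proj(w,[tab(al,.2),tab(al,.155)]),1).tolist(), np.round(tab(al),3))
```

```text
[ 0.64169328 -0.17468675 -0.03486325  0.30706976] [-0.2  0.2 -0.6  0.4  0.4 -0.5 -0.5 -0.3 -0.7  1.1  1.  -0.3 -0.4 -0.2
  0.   0.  -0.1 -0.  -0.3 -0.3 -0.4  0.1 -0.  -0.1  0.1  0.3  0.4  0.3
  0.4  0.2 -0.1 -0.3 -0.2 -0.3 -0.3 -0.2  0.   0.3  0.4  0.2  0.4  0.3
  0.4]
tab grip [ 0.48184453 -0.16911164  0.14095766] open [ 0.66356155 -0.17544945  0.23269427]
0.9 [[282.5, -15.9], [282.5, 40.1]] [ 0.56  -0.172  0.215]
1.0 [[282.1, 10.6], [282.3, 58.4]] [ 0.577 -0.172  0.222]
1.1 [[281.7, 41.4], [282.0, 78.9]] [ 0.594 -0.173  0.228]
1.2 [[281.3, 75.5], [281.7, 100.9]] [ 0.612 -0.174  0.232]
1.3 [[280.8, 111.7], [281.5, 123.9]] [ 0.631 -0.174  0.234]
1.4 [[280.5, 148.3], [281.2, 147.1]] [ 0.649 -0.175  0.234]
1.48 [[280.2, 176.9], [281.0, 165.3]] [ 0.664 -0.175  0.233]
```

View pics/w4c.png

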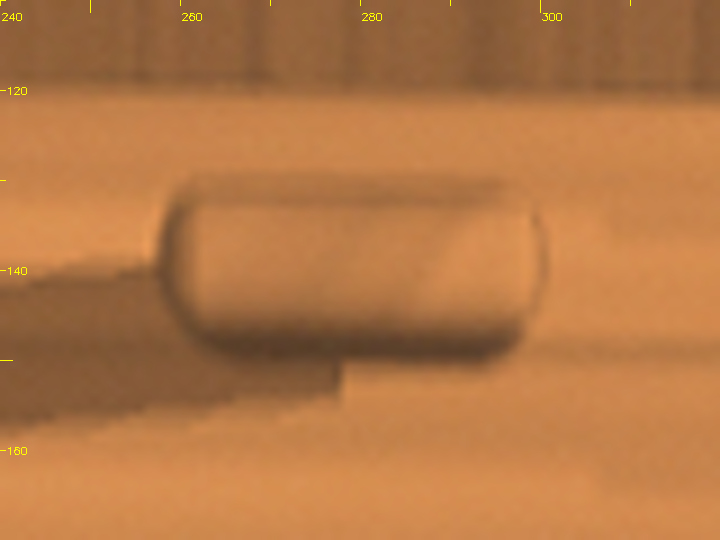

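```bash
python3 -m inch '{"angular":[[0,-5,0],[0,-1,0],[0,0,0],[0,0,0]],"delta_pos":[[0,0,-3],[0,0,-3],[0,0,-3.3],[0,0,0]],"fingers":[0,0,0,0]}'
python3 - <<'E'
from h import *
todelta([.613,-.175,.236])
E
python3 arc.py
```

```text
time: 6.72
eef_pos: [0.6079, -0.1707, 0.3001]
eef_rot: [0.007, 0.711, -0.009, 0.703]
force: [-0.4, 0.3, 0.9]
gripper_width: 0.126
dcm tool [ 6.4  -0.4   0.59]
r 0.2523816389472681 g 1.4351868270601857 y -0.17065797438110697 pitch deg -0.590628292305946 F [-0.37223474  0.26783022  0.88466719] w 0.1262101231405252
```

```bash
python3 -m inch '{"angular":[[0,0,0],[0,0,0],[0,0,0],[0,0,0],[0,0,0],[0,0,0]],"delta_pos":[[3.2,-0.4,0],[3.2,0,0],[0.1,0,1],[0,0,1.2],[0,0,1.2],[0,0,1]],"fingers":[0,0,0,0,0,0]}' ; python3 arc.py
```

```text
time: 7.48
eef_pos: [0.655, -0.1759, 0.2346]
eef_rot: [0.007, 0.71, -0.009, 0.704]
force: [-0.9, 0.6, -0.1]
gripper_width: 0.006
r 0.1850536958614596 g 1.6412731537400187 y -0.17594303294248764 pitch deg -0.432882236122514 F [-0.87980424  0.60733677 -0.09855985] w 0.006307955233539092
```

```bash
python3 -m inch '{"angular":[[0,0,0],[0,0,0]],"delta_pos":[[0,0,0.8],[0,0,0.6]],"fingers":[0,0]}' ; python3 arc.py
```

```text
time: 7.72
eef_pos: [0.6565, -0.1761, 0.2348]
eef_rot: [0.008, 0.723, -0.009, 0.691]
force: [-15.1, 3.3, 7.4]
gripper_width: 0.003
r 0.18532607828585537 g 1.6491771572897407 y -0.17606007682910807 pitch deg -2.620774474410989 F [-15.11865809   3.33632931   7.41633307] w 0.0025676437063017147
```

```bash
python3 -m inch '{"angular":[[0,0,0],[0,-2.6,0],[0,0,0],[-6,0,0],[-5.8,0,0],[0,0,0],[0,0,0],[0,0,0],[0,0,0],[0,0,0],[0,0,0]],"delta_pos":[[0,0,-2],[-4,0,0],[-4,0,0],[-3,0,0],[0,0,0],[0,5,1.4],[0,5,1.4],[0,5,1.4],[0,5,1.4],[0,5,1.4],[0,5,1.4]],"fingers":[0,0,0,4,8.7,8.7,8.7,8.7,8.7,8.7,8.7]}'
python3 - <<'E'
from h import *
import pickle
s,p,r=st();print(p,np.round(r.as_matrix(),3))
d=ctrl.snapshot("wrist");pickle.dump(d,open("w5.pkl","wb"));cv2.imwrite("pics/w5.png",d["frame"])
d=ctrl.snapshot("top");cv2.imwrite("pics/t5.png",d["frame"])
E
```

```text
time: 9.1
eef_pos: [0.6746, 0.1411, 0.3591]
eef_rot: [-0.065, 0.695, 0.063, 0.713]
force: [-0.2, 0.1, 0.1]
gripper_width: 0.831
[0.674577   0.14106413 0.35908357] [[ 0.026 -0.181  0.983]
 [-0.001  0.983  0.181]
 [-1.    -0.005  0.026]]
```

View pics/w5.png

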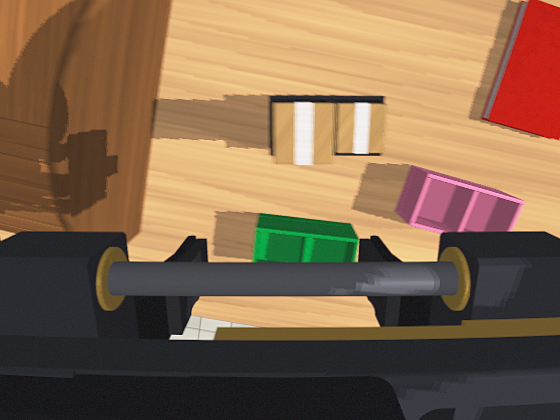

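View pics/t5.png

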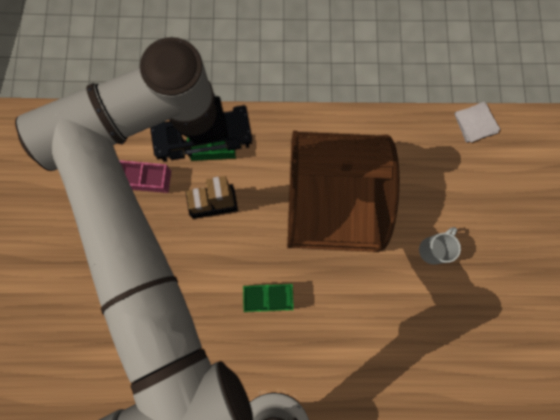

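Run:
```python
from h import *
import pickle
d=pickle.load(open("w5.pkl","rb"));crop(d,260,85,400,180,5,"w5c.png")
P=np.array([atz(d,u,.185) for u in [(274.5,102),(333,102),(334,163.5),(275,163.5)]]);print(P.mean(0),np.linalg.norm(P-np.roll(P,1,0),axis=1),P[1]-P[0])
b=[atz(d,u,.065) for u in [(271,97),(383.5,97)]];print(b)
```

```text
[0.62698732 0.14931863 0.185     ] [0.05215626 0.04918032 0.05223697 0.05168618] [-0.00897318  0.04835479  0.        ]
[array([0.60116176, 0.11152987, 0.065     ]), array([0.57704047, 0.23976241, 0.065     ])]
```

View pics/w5c.png

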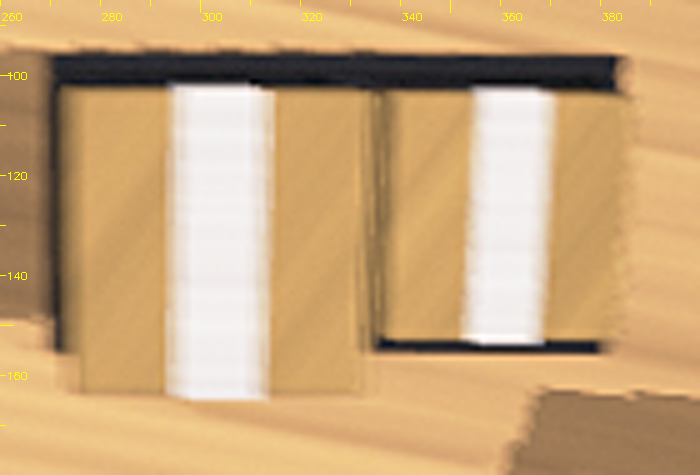

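```bash
python3 -m inch '{"angular":[[0,1.5,0],[0,0,0],[0,0,0],[0,0,0],[0,0,0]],"delta_pos":[[0,0.8,-2.4],[0,0.8,-2.3],[5,0,0],[5,0,0],[3,0,0]],"fingers":[8.7,8.7,8.7,8.7,8.7]}' 20
python3 - <<'E'
from h import *
s,p,r=st();print(p,np.round(r.as_matrix(),3))
todelta([.626,.148,.152])
E
```

```text
time: 9.82
eef_pos: [0.63, 0.1528, 0.231]
eef_rot: [-0.067, 0.698, 0.067, 0.709]
force: [0.5, 0.9, 0.3]
gripper_width: 1.0
[0.63003204 0.15278477 0.23102694] [[ 0.015 -0.188  0.982]
 [ 0.002  0.982  0.188]
 [-1.    -0.001  0.015]]
dcm tool [ 7.89 -0.38 -0.61]
```

```bash
python3 -m inch '{"angular":[[0,0.8,0],[0,0,0],[0,0,0],[0,0,0],[0,0,0],[0,0,0],[0,0,0]],"delta_pos":[[2.6,-0.4,-0.6],[2.6,0,0],[2.6,0,0],[0,0,0],[0,0,0],[0,0,0],[0,0,0]],"fingers":[8.7,8.7,8.7,8.7,4.5,4.5,4.5]}' 20
python3 - <<'E'
from h import *
s,p,r=st();print(p,np.round(r.as_matrix(),3),s["force"],s["gripper_width"]*87)
E
```

```text
time: 10.7
eef_pos: [0.6302, 0.1464, 0.1549]
eef_rot: [-0.066, 0.7, 0.067, 0.708]
force: [0.1, -0.0, 0.3]
gripper_width: 0.747
[0.63022136 0.14635738 0.15494571] [[ 0.011 -0.187  0.982]
 [ 0.001  0.982  0.187]
 [-1.    -0.001  0.011]] [ 0.13716802 -0.03396771  0.28345065] 65.01434651590114
```

```bash
python3 -m inch '{"angular":[[0,0,0],[0,0,0],[0,0,0],[0,0,0],[0,0,0],[0,0,0]],"delta_pos":[[0,0,0],[0,0,0],[0,0,0],[-1.5,0,0],[-2.5,0,0],[-2.5,0,0]],"fingers":[4.5,4.5,4.5,4.5,4.5,4.5]}' 20
python3 - <<'E'
from h import *
s,p,r=st();print(p,np.round(r.as_matrix(),3),s["force"],s["gripper_width"]*87)
E
```

```text
time: 11.45
eef_pos: [0.6273, 0.1458, 0.2193]
eef_rot: [-0.067, 0.703, 0.066, 0.705]
force: [0.9, -0.1, -2.9]
gripper_width: 0.597
[0.62727782 0.14575288 0.21925446] [[ 0.002 -0.186  0.982]
 [-0.001  0.982  0.186]
 [-1.    -0.001  0.002]] [ 0.85998857 -0.08621319 -2.90798763] 51.95959550701476
```

```bash
python3 -m inch '{"angular":[[0,0,0],[0,0,0],[0,0,0],[0,0,0],[5.3,0,0],[5.4,0,0],[0,0,0],[0,0,0],[0,0,0],[0,0,0]],"delta_pos":[[-2.5,0,0],[-2.5,0,0],[0,0.5,-4.2],[0,0.5,-4.2],[0,0,-2.5],[0,0,-2.5],[0,4,-1],[0,4,0],[0,0,0],[0,0,0]],"fingers":[4.5,4.5,4.5,4.5,4.5,4.5,4.5,4.5,4.5,4.5]}'
python3 - <<'E'
from h import *
s,p,r=st();print(p,np.round(r.as_matrix(),3),s["force"],s["gripper_width"]*87)
todelta([.475,.24,.1385+.002])
d=ctrl.snapshot("wrist");cv2.imwrite("pics/w6.png",d["frame"])
d=ctrl.snapshot("scene");crop(d,150,80,310,220,5,"s6.png")
E
```

```text
time: 12.7
eef_pos: [0.4766, 0.2128, 0.2767]
eef_rot: [0.004, 0.706, -0.002, 0.708]
force: [-0.2, -1.8, -3.5]
gripper_width: 0.598
[0.47658583 0.21278436 0.27671579] [[ 0.003  0.008  1.   ]
 [ 0.003  1.    -0.008]
 [-1.     0.003  0.003]] [-0.15570498 -1.75363085 -3.54290997] 52.05607958380573
dcm tool [13.63  2.68 -0.22]
```

View pics/s6.png

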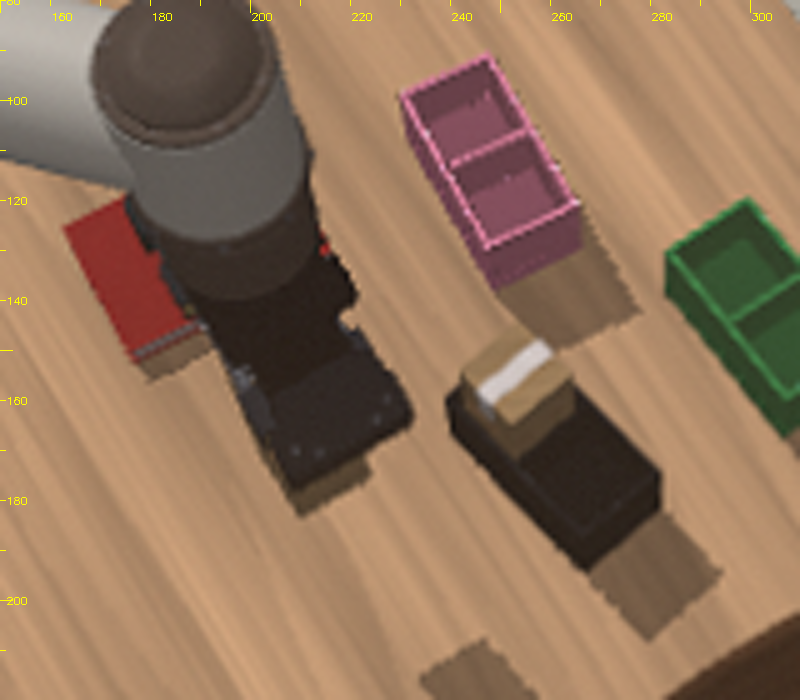

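View pics/w6.png

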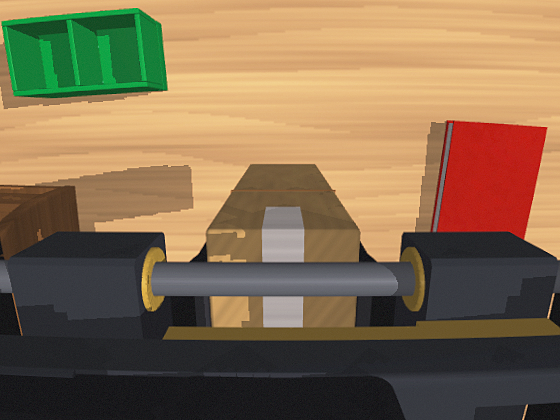

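```bash
python3 -m inch '{"angular":[[0,0,0],[0,0,0],[0,0,0],[0,0,0],[0,0,0]],"delta_pos":[[4,1,0],[4,1,0],[3,0,0],[1.3,0,0],[0,0,0]],"fingers":[4.5,4.5,4.5,4.5,4.5]}'
python3 - <<'E'
from h import *
s,p,r=st();print(p,np.round(r.as_matrix(),3),s["force"],s["gripper_width"]*87)
E
```

```text
time: 13.42
eef_pos: [0.48, 0.2304, 0.153]
eef_rot: [0.007, 0.704, -0.003, 0.71]
force: [-0.1, 0.1, -3.0]
gripper_width: 0.594
[0.47995275 0.23036868 0.15299251] [[ 0.008  0.014  1.   ]
 [ 0.005  1.    -0.014]
 [-1.     0.005  0.007]] [-0.13699146  0.11276481 -3.01256049] 51.66693858449487
```

```bash
python3 -m inch '{"angular":[[0,0.3,0],[0,0,0],[0,0,0]],"delta_pos":[[0.6,0,0],[0.4,0,0],[0.2,0,0]],"fingers":[4.5,4.5,4.5]}'; python3 -m inch '{"angular":[[0,0,0],[0,0,0]],"delta_pos":[[0.3,0,0],[0,0,0]],"fingers":[4.5,4.5]}'
```

```text
time: 13.8
eef_pos: [0.4819, 0.2312, 0.1435]
eef_rot: [0.008, 0.705, -0.002, 0.71]
force: [-0.8, -0.6, -3.7]
gripper_width: 0.596
time: 14.05
eef_pos: [0.4825, 0.2317, 0.1415]
eef_rot: [0.008, 0.704, -0.001, 0.71]
force: [-1.0, 0.2, -4.2]
gripper_width: 0.597
```

```bash
python3 -m inch '{"angular":[[0,0.3,0],[0,0,0]],"delta_pos":[[0.4,0,0],[0.2,0,0]],"fingers":[4.5,4.5]}'
python3 - <<'E'
from h import *
d=ctrl.snapshot("wrist");cv2.imwrite("pics/w7.png",d["frame"])
d=ctrl.snapshot("scene");crop(d,150,80,310,220,5,"s7.png")
E
```

```text
time: 14.3
eef_pos: [0.4851, 0.232, 0.1408]
eef_rot: [0.007, 0.704, -0.0, 0.711]
force: [-4.0, -1.7, 6.4]
gripper_width: 0.594
```

View pics/w7.png

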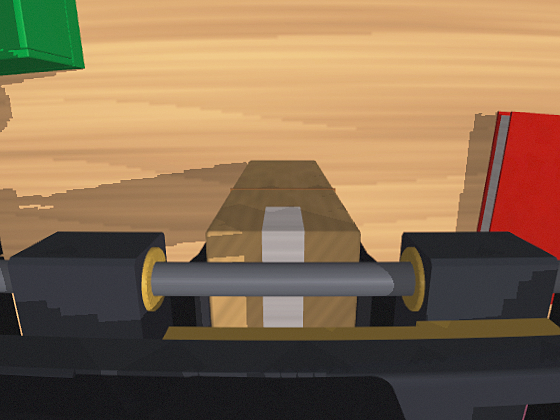

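```bash
python3 -m inch '{"angular":[[0,0,0],[0,0,0],[0,0,0],[0,0,0],[0,0,0]],"delta_pos":[[0,0,0],[0,0,0],[0,0,0],[0,0,0],[0,0,0]],"fingers":[5.3,6,7,8.7,8.7]}'
python3 - <<'E'
from h import *
d=ctrl.snapshot("wrist");cv2.imwrite("pics/w8.png",d["frame"])
d=ctrl.snapshot("scene");crop(d,150,80,310,220,5,"s8.png")
E
```

```text
time: 15.02
eef_pos: [0.4862, 0.233, 0.1419]
eef_rot: [0.007, 0.702, 0.001, 0.712]
force: [-0.1, 0.3, -0.5]
gripper_width: 0.938
```

View pics/w8.png

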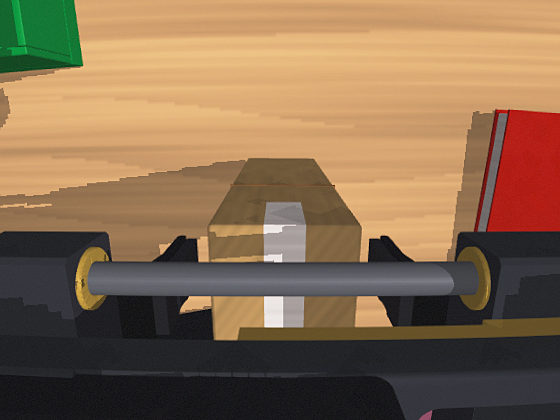

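```bash
python3 -m inch '{"angular":[[0,0,0],[0,0,0],[0,0,0],[0,0,0],[0,0,0],[0,0.6,0]],"delta_pos":[[-2,0,0],[-4,0,0],[-4,0,0],[-3,0,0],[0,4,0],[0,4,0]],"fingers":[8.7,8.7,8.7,4,0,0]}'
python3 - <<'E'
from h import *
s,p,r=st();print(p,np.round(r.as_matrix(),3))
todelta([.486,.305,.155])
d=ctrl.snapshot("wrist");cv2.imwrite("pics/w9.png",d["frame"])
d=ctrl.snapshot("top");crop(d,80,170,260,310,4,"t9.png")
import pickle;pickle.dump(d,open("t9.pkl","wb"))
E
```

```text
time: 15.88
eef_pos: [0.4851, 0.3107, 0.2771]
eef_rot: [0.009, 0.706, -0.001, 0.708]
force: [-0.5, -0.3, -1.2]
gripper_width: 0.744
[0.48510475 0.31070333 0.27713761] [[ 0.002  0.013  1.   ]
 [ 0.011  1.    -0.013]
 [-1.     0.011  0.002]]
dcm tool [12.21 -0.71  0.08]
```

View pics/w9.png

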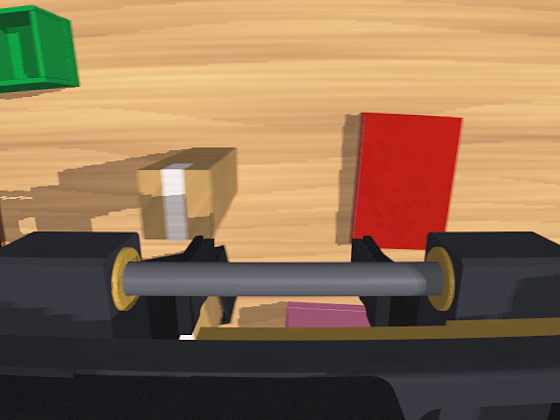

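View pics/t9.png

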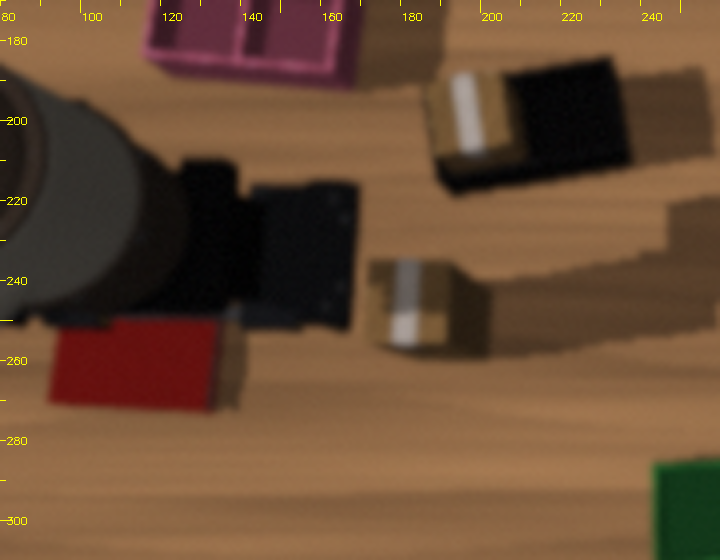

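```bash
python3 -m inch '{"angular":[[0,0,0],[0,0,0],[0,0,0.6],[0,0,0],[0,0,0],[0,0,0]],"delta_pos":[[0,0,0],[0,0,0],[3,0,0],[3,0,0],[3.2,0,0],[2.5,0,0]],"fingers":[0,0,0,0,0,0]}'
python3 - <<'E'
from h import *
import pickle
print(atz(pickle.load(open("t9.pkl","rb")),(180.2,245.5),.17))
s,p,r=st();print(p,np.round(r.as_matrix(),3),s["gripper_width"])
E
```

```text
time: 16.73
eef_pos: [0.4868, 0.312, 0.1589]
eef_rot: [0.014, 0.705, 0.004, 0.709]
force: [-0.2, 0.5, 0.6]
gripper_width: 0.028
[0.47762371 0.23709543 0.17      ]
[0.48678128 0.31198383 0.1589358 ] [[ 0.006  0.013  1.   ]
 [ 0.025  1.    -0.013]
 [-1.     0.025  0.006]] 0.027572701579334623
```

```bash
python3 -m inch '{"angular":[[0,0,-1.2],[0,0,0],[0,0,0],[0,0,0],[0,0,0],[0,0,0],[0,0,0],[0,0,0],[0,0,0],[0,0,0]],"delta_pos":[[0.3,-1.5,-0.5],[0,-1.2,0],[0,-1.2,0],[0,-1.2,0],[0,-1.2,0],[0,-1.2,0],[0,-1.2,0],[0,-1.2,0],[0,-1.0,0],[0,0,0]],"fingers":[0,0,0,0,0,0,0,0,0,0]}'
python3 - <<'E'
from h import *
d=ctrl.snapshot("wrist");cv2.imwrite("pics/w10.png",d["frame"])
d=ctrl.snapshot("top");crop(d,80,170,260,310,4,"t10.png")
E
```

```text
time: 17.98
eef_pos: [0.4804, 0.1934, 0.1578]
eef_rot: [0.007, 0.704, -0.004, 0.71]
force: [0.0, -0.3, 0.6]
gripper_width: 0.006
```

View pics/w10.png

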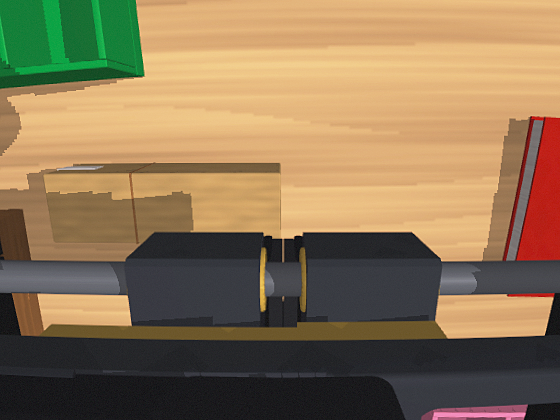

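View pics/t10.png

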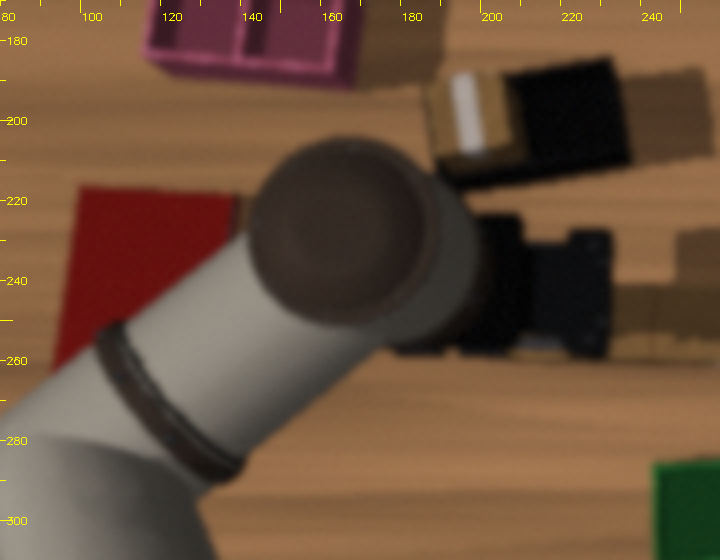

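```bash
python3 -m inch '{"angular":[[0,0,0],[0,0,0],[0,0,0],[0,0,0]],"delta_pos":[[-3,0,0],[-3,-1,2],[-3,-4,2],[0,-4,2]],"fingers":[0,2,5,8.7]}'
python3 - <<'E'
from h import *
import pickle
s,p,r=st();print(s["q"],p,np.round(r.as_matrix(),3))
d=ctrl.snapshot("wrist");cv2.imwrite("pics/w11.png",d["frame"]);pickle.dump(d,open("w11.pkl","wb"))
E
```

```text
time: 18.58
eef_pos: [0.5402, 0.1047, 0.2508]
eef_rot: [0.003, 0.704, -0.001, 0.711]
force: [0.7, 0.3, -0.9]
gripper_width: 0.265
[ 4.87099786e-01  2.45813587e-01 -1.70462578e-01  1.97383779e-03
 -1.14424233e+00 -2.06525425e+00] [0.54015028 0.10468461 0.25080308] [[ 0.01   0.007  1.   ]
 [ 0.003  1.    -0.007]
 [-1.     0.003  0.01 ]]
```

View pics/w11.png

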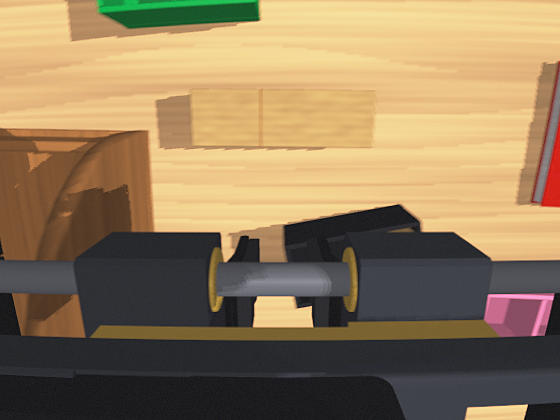

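Run:
```python
from h import *
import pickle
d=pickle.load(open("w11.pkl","rb"))
crop(d,180,80,390,160,3,"w11c.png")
P=np.array([atz(d,u,.052) for u in [(191,89.5),(375,89.5),(374,147.5),(193,146.5)]]);print(P,P.mean(0),np.linalg.norm(P-np.roll(P,1,0),axis=1),np.degrees(np.arctan2(*(P[1]-P[0])[[1,0]])))
```

```text
[[0.45374871 0.02230092 0.052     ]
 [0.45487288 0.18901361 0.052     ]
 [0.50734597 0.19071425 0.052     ]
 [0.50517426 0.02090314 0.052     ]] [0.48028545 0.10573298 0.052     ] [0.05144454 0.16671648 0.05250064 0.16982499] 89.61365092041177
```

View pics/w11c.png

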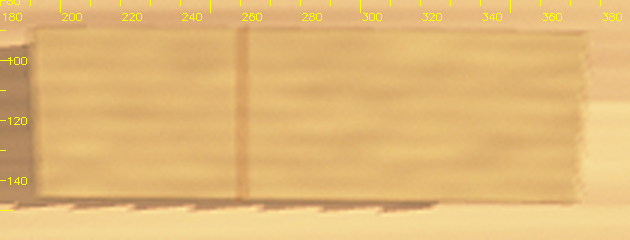

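```bash
python3 -m inch '{"angular":[[-10,0,0],[-10,0,0],[-10,0,0],[-10,0,0],[-10,0,0],[-10,0,0],[-10,0,0],[-10,0,0],[-10,0,0],[0,0,0],[0,0,0]],"delta_pos":[[0,0,0],[0,0,0],[0,0,0],[0,0,0],[0,0,0],[0,0,0],[0,0,0],[0,0,0],[0,0,0],[5,3,0],[5,3,0]],"fingers":[8.7,8.7,8.7,8.7,8.7,8.7,8.7,8.7,8.7,8.7,8.7]}'
python3 - <<'E'
from h import *
s,p,r=st();print(p,np.round(r.as_matrix(),3),s["q"][5])
todelta([.480,.1055,.03])
E
```

```text
time: 20.0
eef_pos: [0.4865, 0.103, 0.148]
eef_rot: [0.514, -0.483, -0.508, -0.494]
force: [0.5, -0.5, -1.1]
gripper_width: 1.008
[0.4865119  0.10303392 0.14799928] [[ 0.016 -0.999 -0.045]
 [ 0.005 -0.045  0.999]
 [-1.    -0.016  0.004]] -0.4967128198049919
dcm tool [11.79  0.83  0.22]
```

```bash
python3 -m inch '{"angular":[[2.8,0,0.9],[0,0,0],[0,0,0],[0,0,0],[0,0,0]],"delta_pos":[[2.5,0.8,0.2],[3,0,0],[3,0,0],[2.3,0,0],[0.8,0,0]],"fingers":[8.7,8.7,8.7,8.7,8.7]}'
python3 - <<'E'
from h import *
s,p,r=st();print(p,np.round(r.as_matrix(),3),s["force"])
todelta([.480,.1055,.03])
E
```

```text
time: 20.62
eef_pos: [0.4748, 0.1061, 0.0256]
eef_rot: [-0.498, 0.501, 0.502, 0.499]
force: [-0.2, -0.4, -0.1]
gripper_width: 0.999
[0.47480794 0.10613113 0.02558566] [[-0.005 -1.     0.001]
 [ 0.002  0.001  1.   ]
 [-1.     0.005  0.002]] [-0.18267256 -0.4143598  -0.05294106]
dcm tool [-0.44 -0.52 -0.06]
```

```bash
python3 -m inch '{"angular":[[0,0,0],[0,0,0],[0,0,0],[0,0,0],[0,0,0],[0,0,0],[0,0,0],[0,0,0]],"delta_pos":[[-0.3,-0.5,0],[0,0,0],[0,0,0],[0,0,0],[0,0,0],[0,0,0],[-1,0,0],[-2,0,0]],"fingers":[8.7,6,4.5,4.5,4.5,4.5,4.5,4.5]}' 20
python3 - <<'E'
from h import *
s,p,r=st();print(p,np.round(r.as_matrix(),3),s["force"],s["gripper_width"]*87)
d=ctrl.snapshot("wrist");cv2.imwrite("pics/w12.png",d["frame"])
E
```

```text
time: 21.62
eef_pos: [0.4797, 0.106, 0.0603]
eef_rot: [-0.498, 0.502, 0.502, 0.499]
force: [0.4, 0.0, -2.6]
gripper_width: 0.599
[0.47966867 0.10599894 0.06028778] [[-0.007 -1.     0.001]
 [ 0.001  0.001  1.   ]
 [-1.     0.007  0.001]] [ 3.79698592e-01  9.56269804e-04 -2.61061397e+00] 52.11927765074738
```

View pics/w12.png

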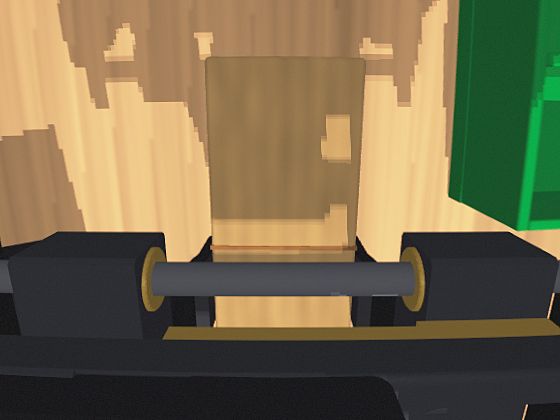

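```bash
python3 -m inch '{"angular":[[0,0,0],[0,0,0],[10,0,0],[10,0,0],[10,0,0],[10,0,0],[10,0,0],[10,0,0],[10,0,0],[10,0,0],[10,0,0],[2,0,0],[0,0,0]],"delta_pos":[[-4,0,0],[-4,0,0],[-4,0,0],[-4,0,0],[-4,0,0],[-4,0,0],[0,0,0],[0,0,0],[0,0,0],[0,0,0],[0,0,0],[0,0,0],[0,0,0]],"fingers":[4.5,4.5,4.5,4.5,4.5,4.5,4.5,4.5,4.5,4.5,4.5,4.5,4.5]}'
python3 - <<'E'
from h import *
s,p,r=st();print(p,np.round(r.as_matrix(),3),s["force"],s["gripper_width"]*87)
todelta([.542,-.171,.3])
E
```

```text
time: 23.3
eef_pos: [0.476, 0.1045, 0.3073]
eef_rot: [0.035, 0.71, -0.03, 0.703]
force: [-0.6, 0.1, -3.3]
gripper_width: 0.6
[0.47601064 0.10451635 0.30726273] [[-0.01   0.092  0.996]
 [ 0.007  0.996 -0.092]
 [-1.     0.006 -0.01 ]] [-0.61750094  0.07885552 -3.33155171] 52.206854322388054
dcm tool [  0.46 -26.83   9.12]
```

```bash
python3 -m inch '{"angular":[[-3.3,-0.6,0],[0,0,0],[0,0,0],[0,0,0],[0,0,0],[0,0,0],[0,0,0],[0,0,0]],"delta_pos":[[0,0,0],[0,-4.5,1.2],[0,-4.5,1.2],[0,-4.5,1.2],[0,-4.5,1.2],[0,-4.5,1.2],[0,-4.5,1.2],[0,0,0]],"fingers":[4.5,4.5,4.5,4.5,4.5,4.5,4.5,4.5]}'
python3 - <<'E'
from h import *
s,p,r=st();print(p,np.round(r.as_matrix(),3),s["force"],s["gripper_width"]*87)
todelta([.542,-.171,.1])
d=ctrl.snapshot("wrist");cv2.imwrite("pics/w13.png",d["frame"])
d=ctrl.snapshot("scene");crop(d,240,170,410,330,4,"s13.png")
E
```

```text
time: 24.3
eef_pos: [0.5406, -0.1744, 0.3019]
eef_rot: [0.011, 0.708, -0.005, 0.706]
force: [0.2, 1.4, -3.5]
gripper_width: 0.595
[ 0.54061868 -0.17443574  0.30185015] [[-0.003  0.023  1.   ]
 [ 0.009  1.    -0.023]
 [-1.     0.009 -0.003]] [ 0.2433414   1.35141179 -3.51816984] 51.74418629771408
dcm tool [20.19  0.16  0.19]
```

View pics/w13.png

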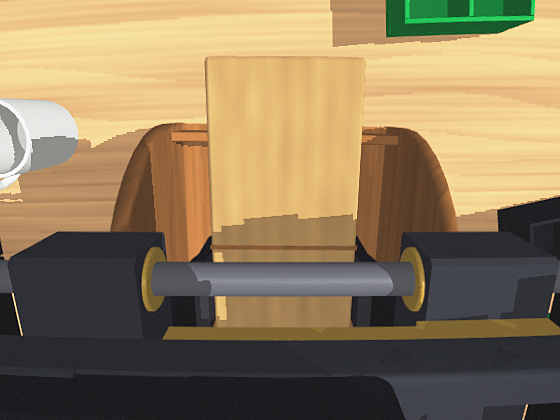

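View pics/s13.png

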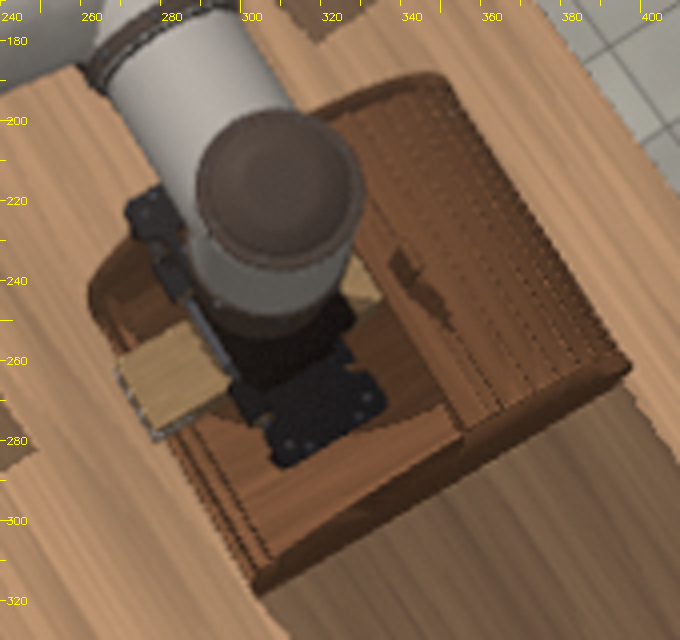

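Run:
```python
from h import *
d=ctrl.snapshot("scene")
s,p,r=st()
for k in(.051,.1,.15,.2,.25,.3,.35): print(k,proj(d,p+[0,0,k])[0], proj(d,p+[0,0,0.])[0])
```

```text
0.051 [301.21802232 248.80802797] [300.46155127 253.32573026]
0.1 [302.00124265 244.12589714] [300.46155127 253.32573026]
0.15 [302.86426431 238.9611907 ] [300.46155127 253.32573026]
0.2 [303.79972262 233.35644547] [300.46155127 253.32573026]
0.25 [304.81701044 227.2536785 ] [300.46155127 253.32573026]
0.3 [305.92719144 220.58440545] [300.46155127 253.32573026]
0.35 [307.14338152 213.26719253] [300.46155127 253.32573026]
```

```bash
python3 -m inch '{"angular":[[0,0,-0.5],[0,0,0],[0,0,0],[0,0,0],[0,0,0],[0,0,0],[0,0,0]],"delta_pos":[[3,0.3,0.1],[3.5,0,0],[3.5,0,0],[3.5,0,0],[3.5,0,0],[2.2,0,0],[0,0,0]],"fingers":[4.5,4.5,4.5,4.5,4.5,4.5,4.5]}'
python3 - <<'E'
from h import *
s,p,r=st();print(p,np.round(r.as_matrix(),3),s["force"],s["gripper_width"]*87)
todelta([.585,-.173,.1])
E
```

```text
time: 25.32
eef_pos: [0.5428, -0.1587, 0.1096]
eef_rot: [0.001, 0.705, -0.001, 0.709]
force: [0.2, 0.6, -2.0]
gripper_width: 0.595
[ 0.54282926 -0.15871854  0.10957523] [[ 0.006  0.003  1.   ]
 [ 0.001  1.    -0.003]
 [-1.     0.001  0.006]] [ 0.15358823  0.56037548 -2.03152059] 51.76780921795802
dcm tool [ 0.98 -1.42  4.22]
```

```bash
python3 -m inch '{"angular":[[1.8,0.3,0],[0,0,0],[0,0,0],[0,0,0],[0,0,0]],"delta_pos":[[0.2,-1.4,0],[0.2,0,1.2],[0,0,1.2],[0,0,1],[0,0,0.6]],"fingers":[4.5,4.5,4.5,4.5,4.5]}'
python3 - <<'E'
from h import *
s,p,r=st();print(p,np.round(r.as_matrix(),3),s["force"],s["gripper_width"]*87)
todelta([.585,-.173,.044])
d=ctrl.snapshot("wrist");cv2.imwrite("pics/w14.png",d["frame"])
E
```

```text
time: 25.95
eef_pos: [0.5886, -0.1745, 0.1104]
eef_rot: [0.012, 0.704, -0.012, 0.71]
force: [0.7, 0.2, -3.4]
gripper_width: 0.596
[ 0.58861616 -0.17450184  0.11043973] [[ 0.01   0.034  0.999]
 [-0.     0.999 -0.034]
 [-1.     0.     0.01 ]] [ 0.66137356  0.22252585 -3.3732133 ] 51.863145460441025
dcm tool [ 6.64  0.14 -0.43]
```

View pics/w14.png

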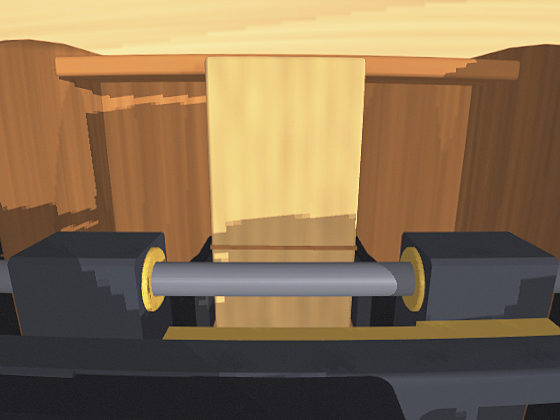

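Run:
```python
from h import *
d=ctrl.snapshot("wrist")
print("carton end",atz(d,(285,57),.133),"wall inner",atz(d,(180,80),.062),atz(d,(430,80),.062),"outer",atz(d,(180,57),.062))
```

```text
carton end [ 0.50587096 -0.17172077  0.133     ] wall inner [ 0.50529534 -0.22423198  0.062     ] [ 0.50921952 -0.09776865  0.062     ] outer [ 0.49428558 -0.22321354  0.062     ]
```

```bash
python3 -m inch '{"angular":[[0,0,0],[0,0,0],[0,0,0],[0,0,0],[0,0,0]],"delta_pos":[[0,0.1,0.6],[0,0,0.5],[1.5,0,0],[1.5,0,0],[1.0,0,0]],"fingers":[4.5,4.5,4.5,4.5,4.5]}'
python3 - <<'E'
from h import *
s,p,r=st();print(p,np.round(r.as_matrix(),3),s["force"],s["gripper_width"]*87)
d=ctrl.snapshot("wrist");cv2.imwrite("pics/w15.png",d["frame"])
E
```

```text
time: 26.68
eef_pos: [0.5996, -0.1736, 0.0675]
eef_rot: [0.012, 0.704, -0.012, 0.71]
force: [-0.4, -0.2, -3.0]
gripper_width: 0.596
[ 0.59957239 -0.17355632  0.06752229] [[ 0.008  0.034  0.999]
 [ 0.     0.999 -0.034]
 [-1.     0.001  0.008]] [-0.40293499 -0.24845162 -3.02895679] 51.82716564329118
```

View pics/w15.png

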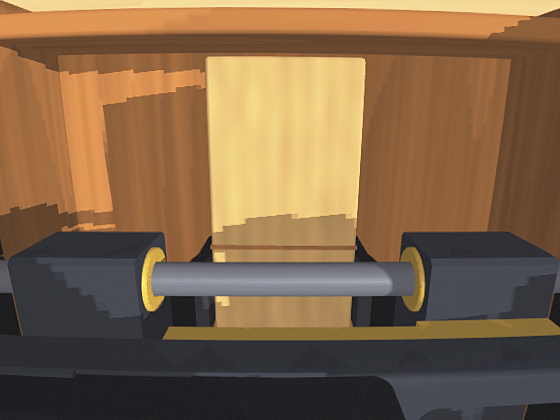

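```bash
python3 -m inch '{"angular":[[0,0.3,0],[0,0,0],[0,0,0]],"delta_pos":[[1,0,0],[0.8,0,0],[0.3,0,0]],"fingers":[4.5,4.5,4.5]}';python3 -m inch '{"angular":[[0,0,0],[0,0,0]],"delta_pos":[[0.3,0,0],[0.1,0,0]],"fingers":[4.5,4.5]}'
```

```text
time: 27.1
eef_pos: [0.5987, -0.1735, 0.0433]
eef_rot: [0.012, 0.707, -0.012, 0.707]
force: [-1.0, 0.0, -1.5]
gripper_width: 0.598
time: 27.35
eef_pos: [0.5995, -0.1735, 0.0432]
eef_rot: [0.012, 0.706, -0.012, 0.708]
force: [-0.2, 0.8, -3.1]
gripper_width: 0.592
```

```bash
python3 -m inch '{"angular":[[0,0,0],[0,0,0]],"delta_pos":[[0.4,0,0],[0.2,0,0]],"fingers":[4.5,4.5]}'
```

```text
time: 27.6
eef_pos: [0.5998, -0.1736, 0.0431]
eef_rot: [0.011, 0.706, -0.012, 0.708]
force: [-1.5, 1.3, 2.2]
gripper_width: 0.596
```

```bash
python3 -m inch '{"angular":[[0,0,0]],"delta_pos":[[0.3,0,0]],"fingers":[4.5]}'
```

```text
time: 27.72
eef_pos: [0.5998, -0.1736, 0.043]
eef_rot: [0.01, 0.706, -0.012, 0.708]
force: [-7.7, 4.2, 18.6]
gripper_width: 0.596
```

Contact with the floor is confirmed, so I'll release gently.

```bash
python3 -m inch '{"angular":[[0,0,0],[0,0,0],[0,0,0],[0,0,0]],"delta_pos":[[0,0,0],[0,0,0],[0,0,0],[0,0,0]],"fingers":[5.4,6.2,7.5,7.5]}'
python3 - <<'E'
from h import *
s,p,r=st();print(p,np.round(r.as_matrix(),3),s["force"],s["gripper_width"]*87)
d=ctrl.snapshot("wrist");cv2.imwrite("pics/w16.png",d["frame"])
E
```

```text
time: 28.22
eef_pos: [0.602, -0.1739, 0.0443]
eef_rot: [0.01, 0.704, -0.012, 0.71]
force: [-0.2, -0.4, 0.3]
gripper_width: 0.827
[ 0.60198821 -0.17393712  0.04426222] [[ 0.008  0.031  0.999]
 [-0.003  1.    -0.031]
 [-1.    -0.003  0.008]] [-0.22922162 -0.35282819  0.33787191] 71.94382705699417
```

View pics/w16.png

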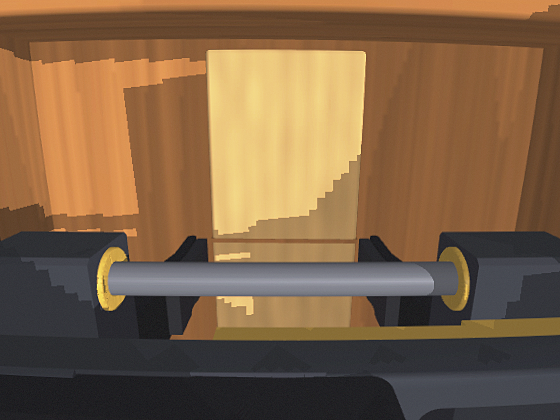

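```bash
python3 -m inch '{"angular":[[0,0,0],[0,0,0],[0,0,0],[0,0,0],[0,0,0],[0,0,0],[0,0,0],[0,0,0],[0,0,0],[0,0,0]],"delta_pos":[[-1.5,0,-0.2],[-2.5,0,-0.5],[-4,0,-0.5],[-4,0,0],[-4,0,0],[-4,0,0],[-4,0,0],[-4,0,0],[0,0,5],[0,0,5]],"fingers":[7.5,7.5,7.5,7.5,7.5,7.5,7.5,7.5,7.5,7.5]}'
python3 - <<'E'
from h import *
import pickle
s,p,r=st();print(p,np.round(r.as_matrix(),3),s["force"])
d=ctrl.snapshot("wrist");cv2.imwrite("pics/w17.png",d["frame"]);pickle.dump(d,open("w17.pkl","wb"))
E
```

```text
time: 29.52
eef_pos: [0.6845, -0.1766, 0.3493]
eef_rot: [0.009, 0.699, -0.013, 0.715]
force: [1.7, 0.5, 0.6]
gripper_width: 0.864
[ 0.68452212 -0.17662084  0.34928082] [[ 0.022  0.031  0.999]
 [-0.006  1.    -0.03 ]
 [-1.    -0.005  0.022]] [1.70715277 0.45544856 0.60631559]
```

View pics/w17.png

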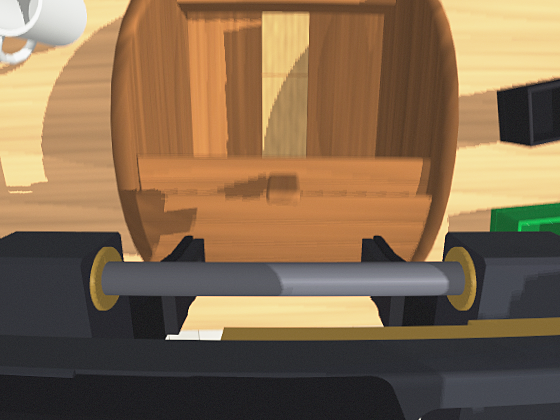

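Run:
```python
from h import *
import pickle
d=pickle.load(open("w17.pkl","rb"));crop(d,255,150,315,215,8,"w17c.png")
print(atz(d,(284,181),.2486),"edge",atz(d,(200,156),.205),"carton ends",atz(d,(285,12),.064))
```

```text
[ 0.66531797 -0.17629961  0.2486    ] edge [ 0.65203866 -0.24252796  0.205     ] carton ends [ 0.51677036 -0.17091045  0.064     ]
```

View pics/w17c.png

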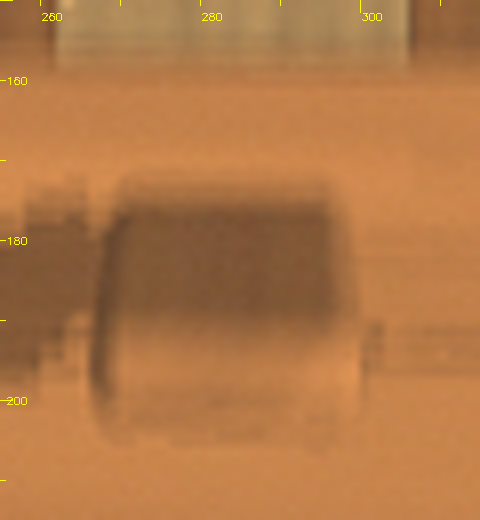

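```bash
python3 -m inch '{"angular":[[0,1.2,0],[0,0,0],[0,0,0],[0,0,0],[0,0,0],[0,0,0]],"delta_pos":[[0,0,-0.9],[3,0,0],[3,0,0],[3,0,0],[1.8,0,0],[0,0,0]],"fingers":[5,5,5,5,5,5]}' 14
python3 - <<'E'
from h import *
s,p,r=st();print(p,np.round(r.as_matrix(),3),s["force"])
todelta([.674,-.1765,.236])
d=ctrl.snapshot("wrist");cv2.imwrite("pics/w18.png",d["frame"])
E
```

```text
time: 30.32
eef_pos: [0.6753, -0.1777, 0.2412]
eef_rot: [0.008, 0.706, -0.013, 0.708]
force: [0.1, 0.3, 0.5]
gripper_width: 0.575
[ 0.6753059  -0.17771984  0.24121739] [[ 0.002  0.03   1.   ]
 [-0.008  1.    -0.03 ]
 [-1.    -0.008  0.002]] [0.08364693 0.32351746 0.47662506]
dcm tool [ 0.52  0.12 -0.14]
```

View pics/w18.png

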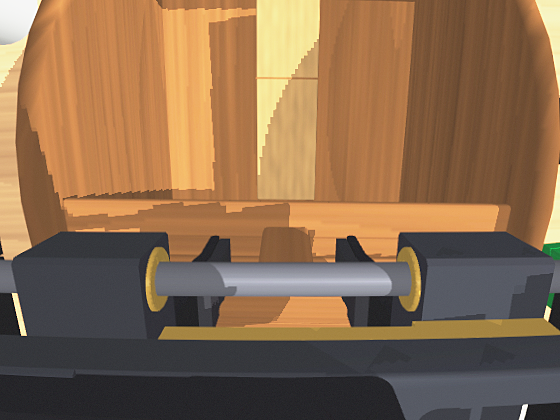

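Tab centred between the fingers; closing.

```bash
python3 -m inch '{"angular":[[0,0,0],[0,0,0],[0,0,0],[0,0,0],[0,0,0]],"delta_pos":[[0.5,0.1,0],[0,0,0],[0,0,0],[0,0,0],[0,0,0]],"fingers":[3.5,1.5,1.5,1.5,1.5]}' 14; sed -i 's/X=(.642/X=(.653/' arc.py; python3 arc.py
```

```text
time: 31.0
eef_pos: [0.6764, -0.1765, 0.2414]
eef_rot: [0.008, 0.704, -0.013, 0.71]
force: [0.1, -1.0, -1.3]
gripper_width: 0.274
r 0.19284405647209568 g 1.692659812909051 y -0.17649741246925696 pitch deg 0.5527092577940584 F [ 0.13991123 -1.04839598 -1.29779989] w 0.27408367232274117
```

```bash
python3 -m inch '{"angular":[[0,0,0],[0,0,0],[0,0,0],[0,0,0],[0,0,0]],"delta_pos":[[0.3,0,-1.6],[0.1,0,-1.65],[0.2,0,-1.65],[0.3,0,-1.65],[0.45,0,-1.6]],"fingers":[1.5,1.5,1.5,1.5,1.5]}'; python3 arc.py
```

```text
time: 31.62
eef_pos: [0.6085, -0.1737, 0.2366]
eef_rot: [0.005, 0.688, -0.013, 0.726]
force: [2.4, 2.4, 4.8]
gripper_width: 0.272
r 0.19186753347380303 g 1.3369891517257577 y -0.17374868182367312 pitch deg 3.083909880727112 F [2.40155781 2.35687991 4.79668773] w 0.27241387070330625
```

```bash
python3 -m inch '{"angular":[[0,1,0],[0,1,0],[0,0,0],[0,0,0],[0,0,0],[0,0,0]],"delta_pos":[[0.55,0,-1.54],[0.65,0,-1.5],[0.8,0,-1.4],[0.9,0,-1.35],[1.0,0,-1.3],[1.1,0,-1.2]],"fingers":[1.5,1.5,1.5,1.5,1.5,1.5]}'; python3 arc.py
```

```text
time: 32.38
eef_pos: [0.5293, -0.1705, 0.1919]
eef_rot: [0.003, 0.695, -0.012, 0.719]
force: [-0.8, 5.0, 4.9]
gripper_width: 0.275
r 0.18824148781230726 g 0.8537735972057365 y -0.17053392807779552 pitch deg 1.9504290189692994 F [-0.75739184  4.96953754  4.89324654] w 0.2752542796710556
```

```bash
python3 -m inch '{"angular":[[0,0.6,0],[0,0.6,0],[0,0,0],[0,0,0],[0,0,0],[0,0,0]],"delta_pos":[[1.1,-0.1,-1.16],[1.2,-0.1,-1.07],[1.28,0,-0.96],[1.36,0,-0.85],[1.43,0,-0.72],[1.4,0,-0.6]],"fingers":[1.5,1.5,1.5,1.5,1.5,1.5]}'; python3 arc.py
```

```text
time: 33.12
eef_pos: [0.4775, -0.1684, 0.1114]
eef_rot: [0.005, 0.7, -0.011, 0.714]
force: [3.2, 2.9, 2.5]
gripper_width: 0.274
r 0.18595980383094704 g 0.33634713064285304 y -0.16844044216981668 pitch deg 1.0644608896271894 F [3.20924219 2.944978   2.51375353] w 0.2742951900984407
```

```bash
python3 -m inch '{"angular":[[0,0,0],[0,0,0],[0,0,0]],"delta_pos":[[1.4,0,-0.4],[1.1,0,-0.3],[0.6,0,-0.1]],"fingers":[1.5,1.5,1.5]}'; python3 arc.py
```

```text
time: 33.5
eef_pos: [0.4736, -0.1684, 0.0831]
eef_rot: [0.004, 0.698, -0.01, 0.716]
force: [-1.6, 5.0, 15.6]
gripper_width: 0.275
r 0.1824521573050751 g 0.18220756295264284 y -0.16837841344240081 pitch deg 1.462029859006924 F [-1.57523363  4.96435226 15.59118629] w 0.2753772263839785
```

```bash
python3 -m inch '{"angular":[[0,0,0],[0,0,0],[0,0,0],[0,0,0],[0,0,0],[0,0,0],[0,0,0],[0,0,0],[0,0,0]],"delta_pos":[[0,0,0],[0,0,0],[0,0,0],[0,0,0],[-2,0,0],[-3,0,-0.5],[-4,0,1],[-4,0,5],[-3,0,4]],"fingers":[3.5,5,5,5,5,5,5,5,5]}'
python3 - <<'E'
from h import *
import pickle
d=ctrl.snapshot("wrist");cv2.imwrite("pics/w20.png",d["frame"]);pickle.dump(d,open("w20.pkl","wb"))
d=ctrl.snapshot("top");cv2.imwrite("pics/t20.png",d["frame"])
E
python3 arc.py
```

```text
time: 34.62
eef_pos: [0.5595, -0.1699, 0.2434]
eef_rot: [0.004, 0.705, -0.011, 0.709]
force: [1.0, -0.3, -0.5]
gripper_width: 0.575
r 0.2144932930267462 g 1.1374245839998722 y -0.17016057276816876 pitch deg 0.6697474601555312 F [-0.45247353 -0.1897744   0.69735522] w 0.5774929482363248
```

View pics/w20.png

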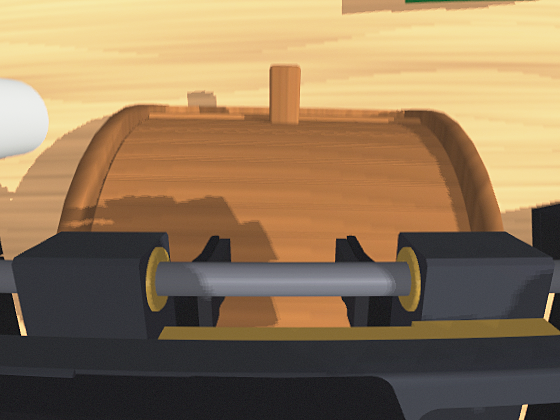

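View pics/t20.png

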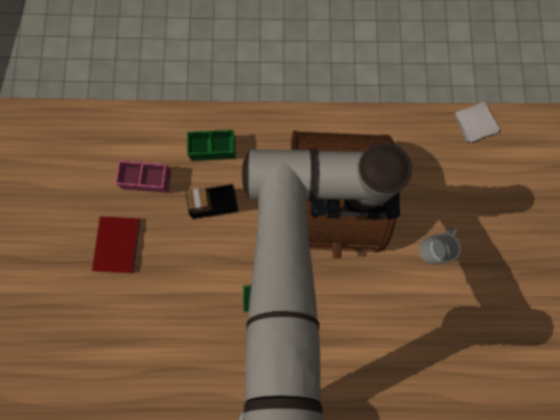

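Run:
```python
from h import *
import pickle
d=pickle.load(open("w20.pkl","rb"));crop(d,220,55,360,135,5,"w20c.png")
T=R.from_euler("z",-.035)
for al in(0,.03,.06,.1,.2):
    g=.21+al;P=[T.apply([-rr*np.cos(g)+.0045*np.sin(g),0,.05+rr*np.sin(g)+.0045*np.cos(g)])+[.653,-.1747,0] for rr in(.2,.155)]
    print(al,np.round(proj(d,P),1).tolist())
```

```text
0 [[285.0, 65.4], [284.3, 124.0]]
0.03 [[284.9, 66.5], [284.2, 125.7]]
0.06 [[284.9, 67.9], [284.2, 127.6]]
0.1 [[284.8, 70.3], [284.1, 130.5]]
0.2 [[284.6, 79.0], [283.9, 139.6]]
```

View pics/w20c.png

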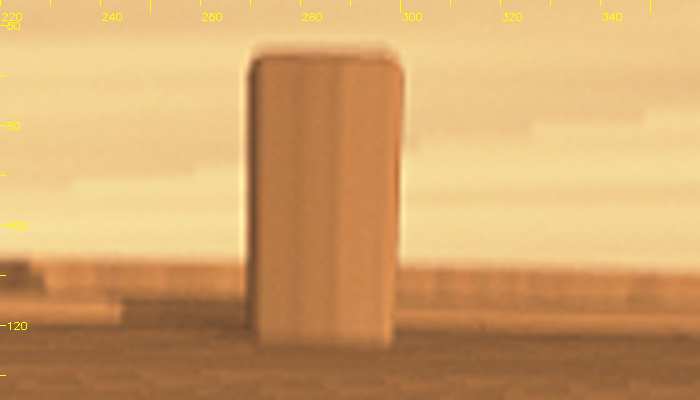

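Run:
```python
from h import *
print(ctrl.observe()["force"]); print(ctrl.hand_in())
```

```text
[-0.45247353 -0.1897744   0.69735522]
the job is handed in; nothing more can be done
None
```

The job is done in the order asked and was handed in at about 35 s of the 72 s allowed. No verdict was reported back.

**Steps**
- I rolled the cover open; the tab slipped out of the fingers at about 1.38 rad, so I pushed it the rest of the way to its stop (about 15 N).
- I lifted the tall carton out of the black stand, stood it on the bare desk and let go.
- I pushed it over near its top, so it lay on its side.
- I picked it up across its middle and laid it lengthways (front to back) in the tidy. It is centred about 25 mm behind the bay's mid-point, and its rear end reaches under the hood.
- I pinched the tab and rolled the cover shut until it met its stop (about 16 N).

**Last checks**
- **Cover:** the tab's position in the wrist picture fits a cover angle of about 0 to 0.02 rad, and no gap shows at the front wall.
- **Carton:** it was last seen lying flat inside the tidy, before the cover closed over it.
- **Bystanders:** the mug, notebook and short carton look to be where they started in the top view.
- **Robot:** the gripper is clear of everything, with the force reading near zero.

**What disagreed:** my first estimate of the tidy's position was about 11 mm too near in x, which likely caused the slip on opening. The wrist camera showed the error before I placed the carton, and I corrected for it. Setting the carton down in the tidy peaked at about 19 N.

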